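Unthread a rail clamp block and punch its drill spot

ROBOT

A 7-joint arm with a two-finger parallel gripper is mounted at the origin on the work surface. World frame = base frame: x ahead of the robot, y to its left, z up, the work surface at z = 0. Lengths are in mm, angles in rad, forces in N, time in s.
With the tool pointing down it reaches from about 425 to 925 mm from the base axis. Payload 6.8 kg.
Tool frame: the origin (TCP) lies on the centre line of the jaws, within the pads' length; the fingertips stand 22 mm ahead of it and the grasp point (between the pads) lies 3 mm ahead of it (bot.tcp_to_tips is the z of the fingertips in the tool frame, in mm); z points along the fingers, y is the direction in which the jaws open and shut (so a half turn about z gives the same grasp; the last joint's range is limited). The gripper opens to 88 mm and grips with 3 to 60 N. Pads are 20 mm wide; open, the fingers measure 115 mm over their backs; the gripper's body (75 mm by 178 mm) begins 61 mm behind the grasp point.
Start: joints at [1.113, 0.477, 0.022, 1.555, -0.011, 1.109, -0.083], TCP at [231.339, -634.137, 244.664] pointing down, gripper open.
Joint ranges: [-2.96, 2.96], [-0.34, 2.1], [-1.41, 1.46], [0.24, 2.44], [-1.37, 4.51], [0.17, 1.92], [-2.96, 2.96]. Speed limits (rad/s): [2.39, 2.39, 3.14, 3.14, 3.14, 3.14, 3.14].

INTERFACE

Orientations are given as a unit quaternion [w, x, y, z].
In Python, from rig import bot gives the robot as it stands.
- The arm moves only by the tool send_rows, never from a script. Its argument "motion" is a list of rows, each an object of numbers: "jaw": the finger opening in mm, from 0 to 87.8; "x", "y", "z": the shift along the world's x, y, z in mm; "roll": the turn about the world's z in degrees. A call has 1 to 12 rows; each row shifts and turns the pose as measured when the row begins; what a row does not reach is not made up. A row lasts 1/12 s, in which the tool goes at most 41.7 mm and 7.16 degrees, less where a joint would pass 70% of its speed; a pose out of reach is approached as far as the arm can. A call with a gripper value outside its range is refused whole. The fingers move at their own pace and stop on an object; "grip_force" is the grip in N (left out, the last holds). Time passes only in rows, so rows that do not move let the fingers close. It gives the time, the measured TCP pose, the force and the opening at its end, in the units of the state.
- bot.sense(): the state, without advancing time (a new reading comes with each control period).
- bot.snapshot(name): name is "scene" or "top"; returns the picture (384x512x3 uint8, red, green, blue); there is no depth.
- bot.get_calibration(name): a dict with "camera_matrix" (3x3 intrinsics, pixels), "distortion" ([k1, k2, p1, p2, k3] as OpenCV has them; the pictures are not rectified), "pose" (4x4, takes a point from camera to world coordinates). Camera axes: x right, y up, looking along -z (the intrinsics and any distortion apply to the point x, -y, -z); pixel columns grow to the right and rows downward; lengths in mm; the calibration is good to about 2 mm. A picture is of the moment at which its call begins. get_calibration takes no time and is no camera call.
- bot.job_done(): hands the job in, once; it reports no verdict.
The state is a dict: "clock": time; "joints": joint angles; "qvel": joint speeds; "tau": joint torques, N m; "position": TCP position; "eef_rot": TCP orientation; "contact_force": force on the tool from outside, world axes, zero at the start; "moment": the same for the moment, N m; "width": finger opening in mm.
Only numpy, scipy, OpenCV 4.12 (cv2) and the standard library are available. Lean on these libraries where they do the work, as an engineer would, in place of code of your own. Each camera call takes 0.05 s, during which the arm holds its last target.

TASK

Slide the aluminium clamp block up and off the open end of the sloped rod and lay it level and fully home in the orange nest, blue patch on top. Take the brass centre punch from its wooden holder, press it straight down on the white cross of the patch until its spring snaps, then stand it back in the holder hole, down to its flange. Set both parts down rather than dropping them, let go of the block before punching, and leave the oil can, the injector and the spanner alone.

Things in the scene. Friction and masses are not known exactly. Their poses are not given: they have to be found in the camera images.
- block_mid (a point): Centre of the loose aluminium clamp block, 180 g, 56 x 36 x 40 mm (x, y, z). x runs along its 18 mm through bore, y across the two 36 mm flats to grip, z out through the blue patch. At the start it hangs on the sloped rod against the stop, x pointing up the rod to the open end, flats upright and free on both sides, so the patch face leans back by the rod's slope.
- block_spot (a point): The white cross in the 22 mm blue patch, centre of the block's patch face, 20 mm along z from block_mid: the drill spot to punch.
- rod_stop (a point): Centre of the face of the 29 mm stop collar at the low, fixed end of the rod, 80 mm above the bench; the block's lower end rests on it. Axes: z up, x level in the rod's heading (towards its open end). The fixed stand has a base plate 220 x 90 x 12 mm, centred 66 mm ahead of here along x, and a post 85 mm high behind the stop.
- rod_tip (a point): Centre of the open upper end of the steel rod, 12 mm in diameter, 150 mm from rod_stop in a straight line that rises 28 degrees from level. The block clears the rod once its centre is more than 178 mm from rod_stop along the rod.
- nest_seat (a point): Centre of the nest's flat orange seat (36 mm wide), 26 mm above the bench; z up. The bore must lie along x, either way. Walls 10 mm high stand at both ends (inner faces 31 mm out along x) and at the corners (21 mm out along y, only beyond 21 mm along x): 3 mm play, open beside the flats. Seated, block_mid is 20 and block_spot 40 mm above this. Base plate 120 x 100 mm, fixed, 18 mm lower.
- holder_mouth (a point): Centre of the mouth of the 22 mm hole through the fixed wooden punch holder (70 x 70 x 72 mm), at its top face. z up.
- punch_grip (a point): Grip centre of the loose brass centre punch (140 g), a round barrel 16 mm in diameter; z up its axis. The grip reaches 33 mm either way. A 32 mm flange 33 to 38 mm below here rests on the holder; under it a 16 mm nose tapers to a 6 mm steel tip that ends 96.5 mm below here. Standing in the holder, this point is 38 mm above holder_mouth.
- punch_point (a point): The end of the steel tip of the punch, 96.5 mm below punch_grip when the tip is out.
- oil_can: Red can, 60 mm in diameter and 95 mm high, standing on the bench; a bystander. Origin at the centre of its underside.
- injector: Green fuel injector, 24 mm in diameter and 72 mm high, standing on the bench; a bystander. Origin at the centre of its underside.
- spanner: Steel spanner, 150 mm long, lying on the bench; a bystander. Origin at the middle of its underside, x along it.
- punch_hammer (a joint): The punch's hidden hammer, 0 (cocked) to 0.006 m (snapped). Pressed on something, the tip goes in against a spring that starts at about 4 N; near 8 mm of travel and 12 N the hammer snaps and the force falls to about 5 N; it then rises again to about 13 N at the hard stop at 14 mm. Stopping 10 to 13 mm down is well past the snap. Lifted, tip and hammer spring back out by themselves.
There are look-alikes about, which are no part of the job. What is shaped like the part that bears nest_seat but pink or turquoise is not meant. There is more than one size of the part that bears rod_stop; the job needs the largest.

How it is judged:
By the outcome, as a careful person would: the job done as asked, in the order asked, and still so for the second after the job is handed in, with the robot touching nothing.
It also fails if it takes over 64 s, if anything falls off the work surface, if the arm or the gripper's body presses on something with over 40 N, if the wrist force passes 120 N, or if a joint passes its speed limit or range.

## Working session

There is one attempt and no reset: what is moved stays moved. The work goes in short steps, Python scripts to look and compute and a tool call to move; the robot and the scene stay as the last step left them, time stands still between calls to the robot, and variables do not carry over. Pictures are saved under pics/ and viewed, and the job is handed in when it is done.

Besides the shell and the picture viewer there is one more tool, called after "Call:" as name(argument=value, ...) on one line, values as JSON. send_rows: Moves the arm, as the interface text tells. Its arguments: {"type":"object","properties":{"motion":{"type":"array","items":{"type":"object","properties":{"jaw":{"type":"number"},"x":{"type":"number"},"y":{"type":"number"},"z":{"type":"number"},"roll":{"type":"number"}}}},"grip_force":{"type":"number"}},"required":["motion"]}

```bash
ls; mkdir -p pics; python3 - <<'E'
from rig import bot
import cv2,numpy as np
for n in ("scene","top"):
    im=bot.snapshot(n); cv2.imwrite(f"pics/{n}0.png",cv2.resize(im[:,:,::-1],None,fx=1.5,fy=1.5,interpolation=cv2.INTER_CUBIC)); cv2.imwrite(f"pics/raw_{n}0.png",im[:,:,::-1])
    c=bot.get_calibration(n); print(n,np.round(c["camera_matrix"],1),c["distortion"],np.round(c["pose"],3))
print(bot.sense(), bot.tcp_to_tips)
E
```

```text
pics
scene [[406.1   0.  255.2]
 [  0.  406.1 183.2]
 [  0.    0.    1. ]] [-0.05166322  0.          0.          0.          0.        ] [[-5.940000e-01 -6.200000e-01  5.120000e-01  1.133961e+03]
 [ 8.040000e-01 -4.570000e-01  3.800000e-01  4.886450e+02]
 [-2.000000e-03  6.370000e-01  7.710000e-01  1.090514e+03]
 [ 0.000000e+00  0.000000e+00  0.000000e+00  1.000000e+00]]
top [[350.1   0.  254.6]
 [  0.  350.1 193.1]
 [  0.    0.    1. ]] [-0.05849091  0.          0.          0.          0.        ] [[-1.600000e-02  9.880000e-01 -1.530000e-01  2.664260e+02]
 [-1.000000e+00 -1.400000e-02  1.700000e-02  7.421000e+00]
 [ 1.500000e-02  1.540000e-01  9.880000e-01  1.528021e+03]
 [ 0.000000e+00  0.000000e+00  0.000000e+00  1.000000e+00]]
{'clock': 0.1, 'joints': array([ 1.11292191,  0.47770895,  0.02236053,  1.55631375, -0.01147489,
        1.1092773 , -0.08312448]), 'qvel': array([ 0.00122878, -0.00303782,  0.00039654, -0.00030083,  0.00023153,
        0.00037978,  0.00153735]), 'tau': array([ 5.23448893e-03, -5.84084702e+01,  1.54076625e+00, -2.73310339e+01,
       -5.41715976e-02,  1.30958113e-02,  6.97620862e-05]), 'position': array([ 231.12344331, -633.68227514,  243.80135286]), 'eef_rot': array([-7.61626690e-04,  9.84746624e-01,  1.73992713e-01, -2.07837946e-04]), 'contact_force': array([-0.54355366,  0.25838898, -0.65411438]), 'moment': array([-0.01359246, -0.0290984 ,  0.03890073]), 'width': 88.02487913329574} 22.0
```

View pics/scene0.png

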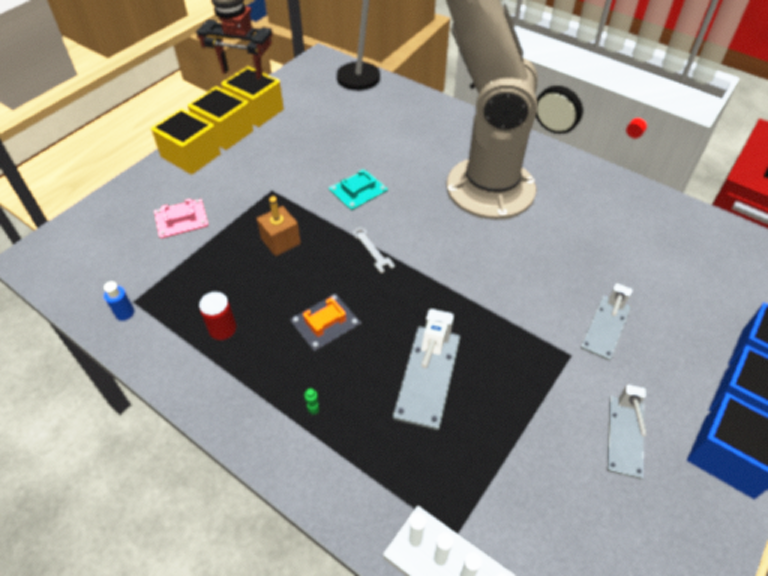

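View pics/top0.png

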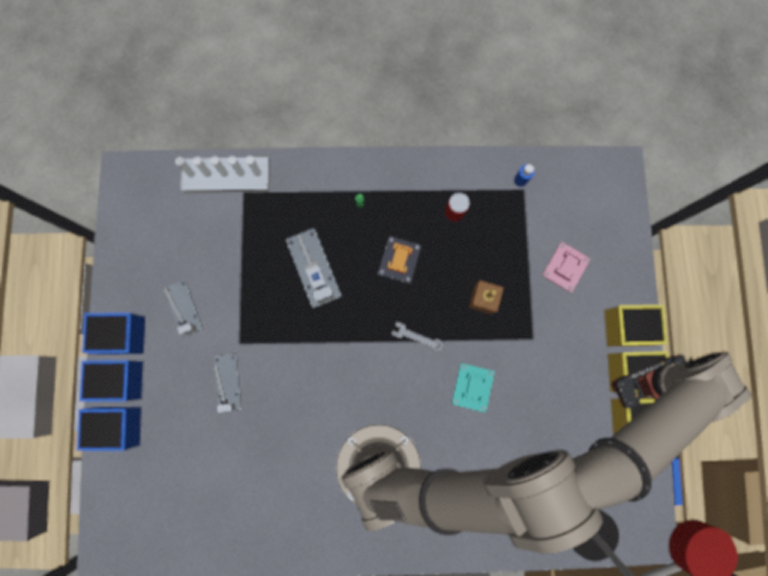

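```bash
cat > h.py <<'E'
import cv2,numpy as np,json
from rig import bot
CAL={n:bot.get_calibration(n) for n in("scene","top")}
def proj(n,P):
    c=CAL[n];P=np.atleast_2d(np.asarray(P,float));T=np.linalg.inv(np.array(c["pose"]))
    q=P@T[:3,:3].T+T[:3,3];q=q*[1,-1,-1]
    return cv2.projectPoints(q.reshape(-1,1,3),np.zeros(3),np.zeros(3),np.array(c["camera_matrix"]),np.array(c["distortion"]))[0].reshape(-1,2)
def ray(n,uv):
    c=CAL[n];T=np.array(c["pose"])
    u=cv2.undistortPoints(np.array(uv,float).reshape(-1,1,2),np.array(c["camera_matrix"]),np.array(c["distortion"])).reshape(-1,2)
    d=np.c_[u[:,0],-u[:,1],-np.ones(len(u))]@T[:3,:3].T
    return T[:3,3],d
def onz(n,uv,z):
    o,d=ray(n,uv);return o+d*((z-o[2])/d[:,2])[:,None]
def crop(im,c,w,h,f,name,grid=True):
    x0,y0=int(c[0]-w/2),int(c[1]-h/2)
    a=np.ascontiguousarray(im[y0:y0+h,x0:x0+w,::-1]);a=cv2.resize(a,None,fx=f,fy=f,interpolation=cv2.INTER_CUBIC)
    if grid:
        for u in range((x0+9)//10*10,x0+w,10):
            cv2.putText(a,str(u),(int((u-x0+.5)*f)-10,10),0,.38,(0,255,255),1);cv2.line(a,(int((u-x0+.5)*f),12),(int((u-x0+.5)*f),18),(0,255,255),1)
        for v in range((y0+9)//10*10,y0+h,10):
            cv2.putText(a,str(v),(0,int((v-y0+.5)*f)+4),0,.38,(0,255,255),1);cv2.line(a,(26,int((v-y0+.5)*f)),(32,int((v-y0+.5)*f)),(0,255,255),1)
    cv2.imwrite(name,a);return x0,y0
def overlay(im,n,segs,c,w,h,f,name):
    x0,y0=int(c[0]-w/2),int(c[1]-h/2)
    a=np.ascontiguousarray(im[y0:y0+h,x0:x0+w,::-1]);a=cv2.resize(a,None,fx=f,fy=f,interpolation=cv2.INTER_CUBIC)
    for s,col in segs:
        p=((proj(n,s)-[x0,y0]+.5)*f*16).astype(int)
        cv2.polylines(a,[p.reshape(-1,1,2)],False,col,1,cv2.LINE_AA,4)
    cv2.imwrite(name,a)
def load(n,k=0): return cv2.imread(f"pics/raw_{n}{k}.png")[:,:,::-1]
def snap(n,k):
    im=bot.snapshot(n);cv2.imwrite(f"pics/raw_{n}{k}.png",im[:,:,::-1]);return im
E
python3 - <<'E'
from h import *
s=load("scene");t=load("top")
crop(s,(286,245),70,85,9,"pics/c1.png")
crop(t,(210,180),55,60,10,"pics/c2.png")
crop(s,(217,212),60,50,10,"pics/c3.png")
crop(t,(267,172),50,44,12,"pics/c4.png")
crop(s,(185,148),50,56,10,"pics/c5.png")
crop(t,(325,197),50,44,12,"pics/c6.png")
E
```

```text
(no output)
```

View pics/c1.png

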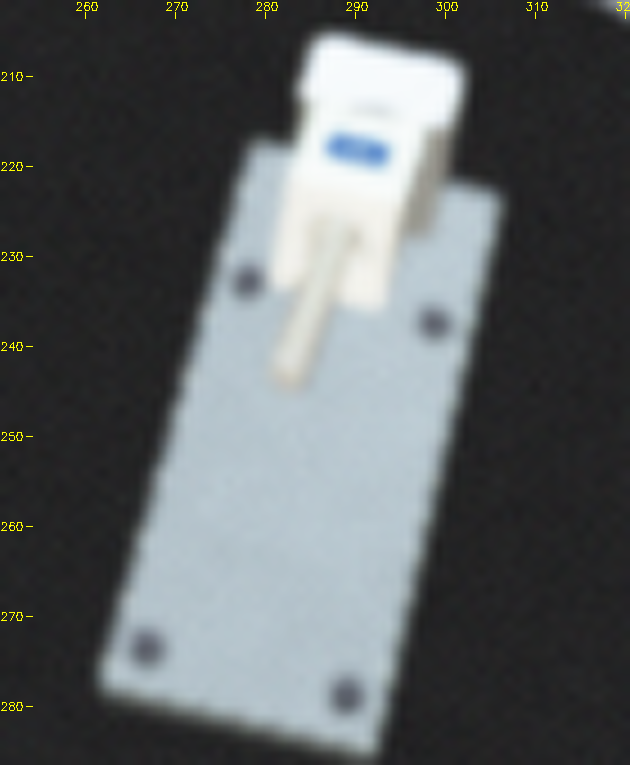

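View pics/c2.png

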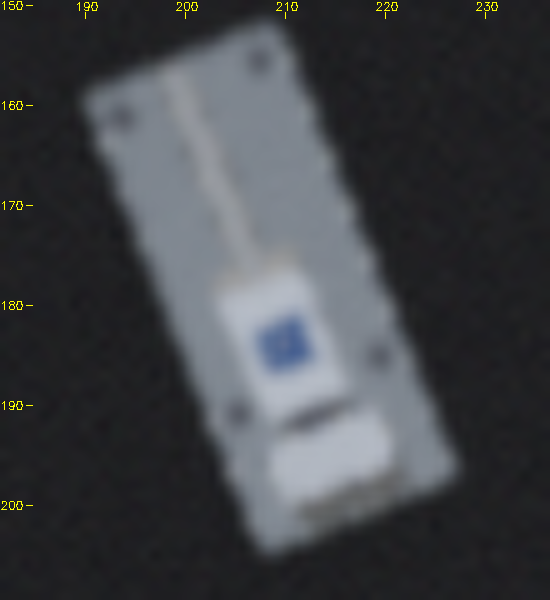

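View pics/c3.png

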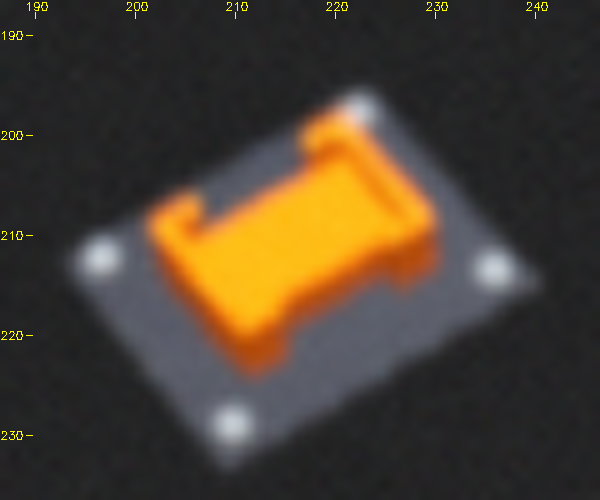

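View pics/c4.png

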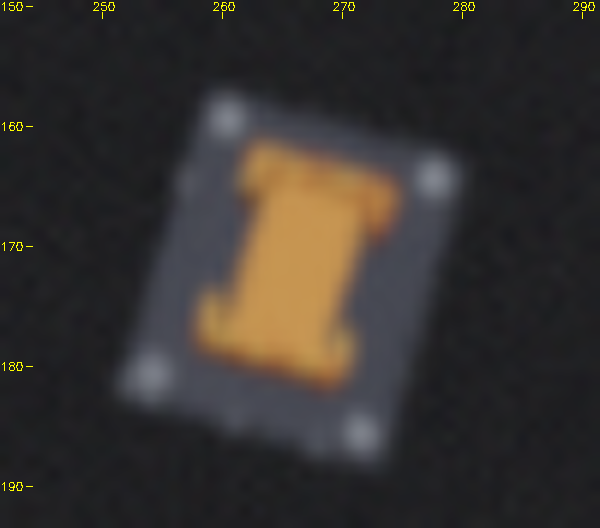

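View pics/c5.png

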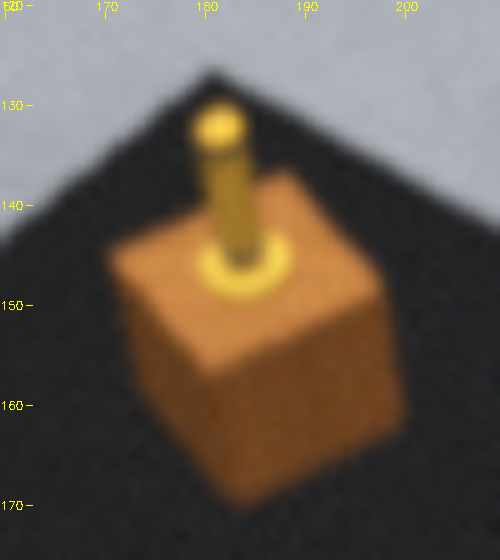

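View pics/c6.png

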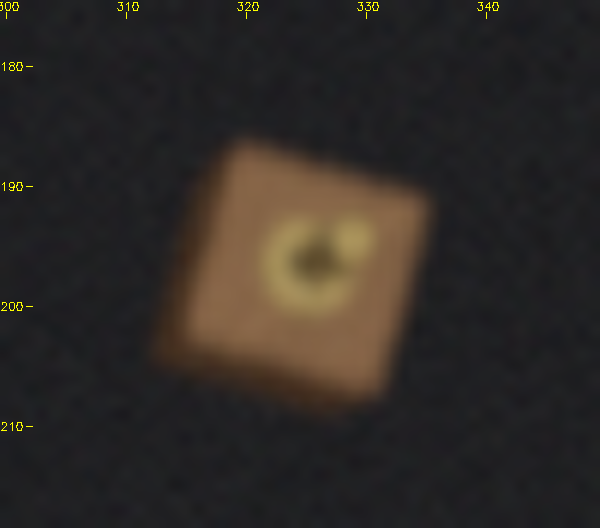

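```bash
cat > fit.py <<'E'
from h import *
from scipy.optimize import least_squares as LS
def rz(a): return np.array([[np.cos(a),-np.sin(a),0],[np.sin(a),np.cos(a),0],[0,0,1]])
sq=np.array([[1,1],[1,-1],[-1,-1],[-1,1]],float)
def assign(p,o):
    from scipy.optimize import linear_sum_assignment as A
    D=np.linalg.norm(p[:,None]-o[None],axis=2);i,j=A(D);return o[j]
def rect(obs,a,b,z,x0,name,free=False):
    for cams in (("scene",),("top",),("scene","top")):
        best=None
        for y0 in np.radians([0,30,60,90,120,150]):
            def res(p):
                aa,bb=(p[3],p[4]) if free else (a,b)
                P=np.c_[sq*[aa,bb],np.zeros(4)]@rz(p[2]).T+[p[0],p[1],z]
                return np.concatenate([(proj(c,P)-assign(proj(c,P),obs[c])).ravel() for c in cams])
            r=LS(res,[*x0,y0,a,b] if free else [*x0,y0])
            if best is None or r.cost<best.cost: best=r
        print(name,cams,np.round(best.x[:2],1),"yaw",round(np.degrees(best.x[2]),2),np.round(best.x[3:],1),"rms",round(np.sqrt(2*best.cost/len(best.fun)),2))
    return best.x
A=lambda *x:np.array(x,float)
rect(dict(scene=A((261.6,278.2),(292.5,285.6),(306.1,222.6),(278.8,217.1)),top=A((189.5,159),(209,151.5),(227.5,196),(208,205))),110,45,12,(600,170),"stand")
rect(dict(scene=A((278.05,232.9),(298.8,237.4),(266.8,273.7),(288.9,278.9)),top=A((205.3,190.8),(219.3,185.2),(207.5,155.5),(193.7,161.2))),85,33,12,(600,170),"standbolts",True)
rect(dict(scene=A((193.3,213),(223,195),(240.8,214.7),(209,233.5)),top=A((259,157),(280.2,162),(272.8,188),(251.5,183))),60,50,8,(620,-50),"nestplate")
rect(dict(scene=A((196.7,212.2),(222.3,197.5),(235.9,213.5),(209.8,229)),top=A((260.4,159.3),(277.7,164.3),(271.6,185.7),(254.2,180.7))),50,40,10,(620,-50),"nestbolts",True)
rect(dict(scene=A((170.2,144.5),(188.2,136.3),(197.9,147.5),(180.5,157)),top=A((319.5,186),(335.5,190.9),(331.3,207.7),(315.1,202.8))),35,35,72,(530,-290),"holder")
for nm,ps,pt in (("punchtop",(181.5,132.2),(328.9,194.5)),("flange",(183.7,145.7),(325.2,196.6)),("patch",(290.0,218.2),(209.6,183.8))):
    (o1,d1),(o2,d2)=ray("scene",ps),ray("top",pt);d1=d1[0];d2=d2[0]
    t=np.linalg.lstsq(np.c_[d1,-d2],o2-o1,rcond=None)[0];a=o1+d1*t[0];b=o2+d2*t[1];print(nm,np.round(a,1),np.round(b,1))
E
python3 fit.py
```

```text
stand ('scene',) [573.6 185. ] yaw 21.75 [] rms 0.35
stand ('top',) [573.5 183.6] yaw 22.09 [] rms 0.34
stand ('scene', 'top') [573.5 184.5] yaw 21.88 [] rms 0.37
standbolts ('scene',) [593.2 191.7] yaw 21.43 [72.7 33. ] rms 0.05
standbolts ('top',) [594.2 192.5] yaw 21.42 [72.2 33. ] rms 0.07
standbolts ('scene', 'top') [593.6 192. ] yaw 21.42 [72.5 33. ] rms 0.14
nestplate ('scene',) [593.5 -69.7] yaw 163.39 [] rms 0.3
nestplate ('top',) [594.6 -70.7] yaw 164.15 [] rms 0.43
nestplate ('scene', 'top') [593.8 -70. ] yaw 163.69 [] rms 0.4
nestbolts ('scene',) [592.5 -71.9] yaw 72.85 [40.4 50.3] rms 0.08
nestbolts ('top',) [594. -71.] yaw -17.0 [50.5 40. ] rms 0.03
nestbolts ('scene', 'top') [593.1 -71.4] yaw 162.92 [50.3 40.2] rms 0.17
holder ('scene',) [ 470.  -315.9] yaw -17.39 [] rms 0.36
holder ('top',) [ 472.4 -316.7] yaw 162.65 [] rms 0.4
holder ('scene', 'top') [ 471.  -316.1] yaw 72.63 [] rms 0.44
punchtop [ 470.9 -314.8  140.8] [ 471.9 -316.1  141.3]
flange [ 472.6 -314.9   77.4] [ 472.6 -314.9   77.4]
patch [528.7 165.8 109. ] [527.9 167.3 109.1]
```

Call:
send_rows(motion=[{"x":22,"y":34},{"x":22,"y":34},{"x":22,"y":34},{"x":22,"y":34},{"x":22,"y":34},{"x":20,"y":35},{"x":20,"y":35},{"x":20,"y":35},{"x":20,"y":35},{"x":20,"y":35},{"x":15,"y":37,"jaw":64},{"x":15,"y":37,"jaw":64}])

```text
schema error: expected keys jaw, x, y, z, roll
```

Call:
send_rows(motion=[{"x":22,"y":34,"z":0,"roll":0,"jaw":64},{"x":22,"y":34,"z":0,"roll":0,"jaw":64},{"x":22,"y":34,"z":0,"roll":0,"jaw":64},{"x":22,"y":34,"z":0,"roll":0,"jaw":64},{"x":22,"y":34,"z":0,"roll":0,"jaw":64},{"x":20,"y":35,"z":0,"roll":0,"jaw":64},{"x":20,"y":35,"z":0,"roll":0,"jaw":64},{"x":20,"y":35,"z":0,"roll":0,"jaw":64},{"x":20,"y":35,"z":0,"roll":0,"jaw":64},{"x":15,"y":37,"z":0,"roll":0,"jaw":64},{"x":15,"y":37,"z":0,"roll":0,"jaw":64},{"x":15,"y":37,"z":0,"roll":0,"jaw":64}], grip_force=25)

```text
clock: 1.1
position: [460.1, -202.6, 239.0]
eef_rot: [-0.001, 0.986, 0.164, -0.005]
contact_force: [0.2, -0.1, 0.1]
width: 64.0
```

Call:
send_rows(motion=[{"x":8,"y":40,"z":0,"roll":0.5,"jaw":64},{"x":8,"y":40,"z":0,"roll":0.5,"jaw":64},{"x":8,"y":40,"z":0,"roll":0.5,"jaw":64},{"x":8,"y":40,"z":0,"roll":0.5,"jaw":64},{"x":8,"y":40,"z":0,"roll":0.5,"jaw":64},{"x":8,"y":40,"z":0,"roll":0.5,"jaw":64},{"x":8,"y":40,"z":0,"roll":0.5,"jaw":64},{"x":7,"y":38,"z":0,"roll":0.5,"jaw":64},{"x":5,"y":25,"z":-5,"roll":0,"jaw":64},{"x":2,"y":10,"z":-10,"roll":0,"jaw":64},{"x":0,"y":0,"z":0,"roll":0,"jaw":64}])

```text
clock: 2.02
position: [527.5, 171.8, 222.7]
eef_rot: [-0.003, 0.978, 0.207, -0.005]
contact_force: [-0.5, -0.4, -0.2]
width: 63.9
```

```bash
cat > st.py <<'E'
from h import *
s=bot.sense();w,x,y,z=s["eef_rot"]
from scipy.spatial.transform import Rotation as R
r=R.from_quat([x,y,z,w]).as_matrix()
print("t",round(s["clock"],2),"pos",np.round(s["position"],1),"xyaw",round(np.degrees(np.arctan2(r[1,0],r[0,0])),2),"zaxis",np.round(r[:,2],3),"F",np.round(s["contact_force"],1),"w",round(s["width"],1),"qd",np.round(s["qvel"],2).max(),"q",np.round(s["joints"],2))
E
python3 st.py
```

```text
t 2.02 pos [527.5 171.8 222.7] xyaw 23.86 zaxis [-0.011  0.005 -1.   ] F [-0.5 -0.4 -0.2] w 63.9 qd 0.03 q [-0.07  0.34 -0.43  1.84  0.16  1.   -1.72]
```

Call:
send_rows(motion=[{"x":5,"y":-1,"z":-30,"roll":-1.2,"jaw":64},{"x":4,"y":-1,"z":-30,"roll":-1.2,"jaw":64},{"x":0,"y":0,"z":-20,"roll":0,"jaw":64},{"x":0,"y":0,"z":-5,"roll":0,"jaw":64},{"x":0,"y":0,"z":0,"roll":0,"jaw":64}])

```text
clock: 2.43
position: [537.1, 167.1, 136.2]
eef_rot: [-0.003, 0.983, 0.185, -0.004]
contact_force: [0.9, 0.7, 0.7]
width: 64.2
```

```bash
python3 st.py;python3 - <<'E'
from h import *
s=snap("scene",1);t=snap("top",1)
crop(s,(290,200),70,60,10,"pics/d1.png")
crop(t,(210,180),60,60,10,"pics/d2.png")
E
```

```text
t 2.43 pos [537.1 167.1 136.2] xyaw 21.33 zaxis [-0.009  0.004 -1.   ] F [0.9 0.7 0.7] w 64.2 qd 0.02 q [-0.1   0.46 -0.39  1.9   0.22  0.84 -1.8 ]
```

View pics/d1.png

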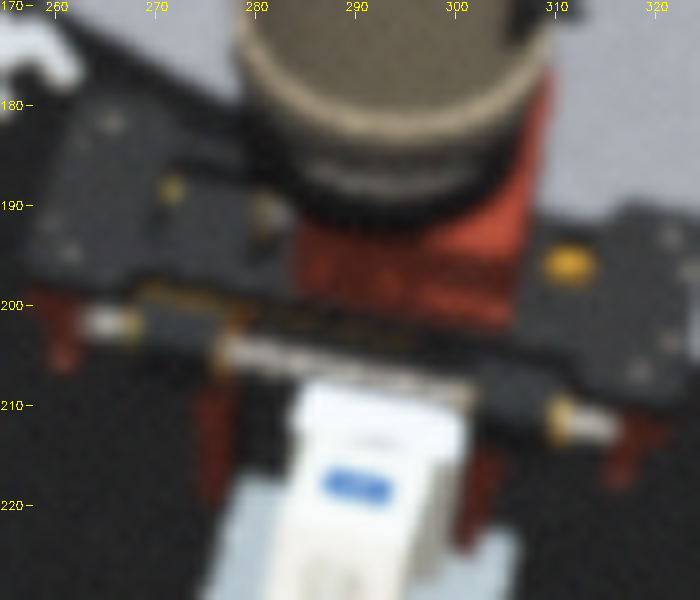

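View pics/d2.png

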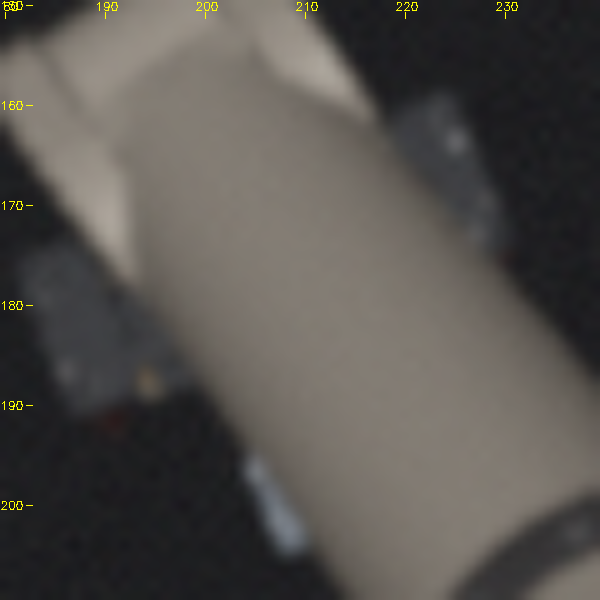

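Scene shows the two red fingers (u≈277 and u≈303) straddling the block (u 283–300), patch at (290,218); the top view is hidden by the arm. Descend.

Call:
send_rows(motion=[{"x":0,"y":2,"z":-20,"roll":0,"jaw":64},{"x":0,"y":1,"z":-18,"roll":0,"jaw":64},{"x":0,"y":0,"z":-5,"roll":0,"jaw":64},{"x":0,"y":0,"z":0,"roll":0,"jaw":64}])

```text
clock: 2.87
position: [542.5, 170.5, 100.8]
eef_rot: [-0.003, 0.983, 0.184, 0.003]
contact_force: [-0.3, 0.4, -0.3]
width: 63.8
```

```bash
python3 st.py
```

```text
t 2.87 pos [542.5 170.5 100.8] xyaw 21.18 zaxis [ 0.005  0.007 -1.   ] F [-0.3  0.4 -0.3] w 63.8 qd 0.01 q [-0.12  0.51 -0.37  1.92  0.25  0.76 -1.84]
```

Call:
send_rows(motion=[{"x":-5,"y":-0.5,"z":-6,"roll":0.2,"jaw":64},{"x":-1,"y":0,"z":-1,"roll":0,"jaw":64},{"x":0,"y":0,"z":0,"roll":0,"jaw":64}])

```text
clock: 3.12
position: [537.8, 170.1, 96.8]
eef_rot: [-0.003, 0.983, 0.185, 0.005]
contact_force: [-0.3, 0.3, 0.4]
width: 64.1
```

```bash
python3 st.py
```

```text
t 3.12 pos [537.8 170.1  96.8] xyaw 21.35 zaxis [ 0.009  0.009 -1.   ] F [-0.3  0.3  0.4] w 64.1 qd 0.01 q [-0.12  0.5  -0.37  1.93  0.26  0.74 -1.84]
```

Call:
send_rows(motion=[{"x":-1,"y":0,"z":-3,"roll":0,"jaw":64},{"x":0,"y":0,"z":0,"roll":0,"jaw":36},{"x":0,"y":0,"z":0,"roll":0,"jaw":30},{"x":0,"y":0,"z":0,"roll":0,"jaw":30},{"x":0,"y":0,"z":0,"roll":0,"jaw":30},{"x":0,"y":0,"z":0,"roll":0,"jaw":30}], grip_force=30)

```text
clock: 3.62
position: [537.7, 170.4, 95.7]
eef_rot: [-0.003, 0.983, 0.185, 0.007]
contact_force: [0.4, 0.0, -1.4]
width: 36.3
```

```bash
python3 st.py
```

```text
t 3.62 pos [537.7 170.4  95.7] xyaw 21.35 zaxis [ 0.012  0.009 -1.   ] F [ 0.4  0.  -1.4] w 36.3 qd 0.0 q [-0.13  0.5  -0.37  1.94  0.26  0.73 -1.84]
```

Call:
send_rows(motion=[{"x":0,"y":0,"z":3,"roll":0,"jaw":30},{"x":8,"y":3,"z":5,"roll":0,"jaw":30},{"x":8,"y":3,"z":5,"roll":0,"jaw":30},{"x":0,"y":0,"z":0,"roll":0,"jaw":30}])

```text
clock: 3.95
position: [554.3, 176.5, 109.2]
eef_rot: [-0.003, 0.983, 0.185, 0.006]
contact_force: [0.4, 1.7, -2.1]
width: 35.6
```

```bash
cat >> st.py <<'E'
import sys
if len(sys.argv)>1:
    d=s["position"]-np.array([537.7,170.4,95.7]);a=np.radians(21.4);b=np.radians(28)
    u=np.array([np.cos(b)*np.cos(a),np.cos(b)*np.sin(a),np.sin(b)]);l=np.array([-np.sin(a),np.cos(a),0]);n=np.cross(u,l)
    print("along",round(d@u,1),"lat",round(d@l,1),"perp",round(d@n,1),"M",np.round(s["moment"],2))
E
python3 st.py 1
```

```text
t 3.95 pos [554.3 176.5 109.2] xyaw 21.35 zaxis [ 0.01   0.009 -1.   ] F [ 0.4  1.7 -2.1] w 35.6 qd 0.02 q [-0.13  0.51 -0.37  1.89  0.25  0.78 -1.83]
along 22.0 lat -0.4 perp 3.6 M [ 0.06 -0.05  0.08]
```

Call:
send_rows(motion=[{"x":16,"y":6.5,"z":9,"roll":0,"jaw":30},{"x":16,"y":6.5,"z":9,"roll":0,"jaw":30},{"x":0,"y":0,"z":0,"roll":0,"jaw":30}])

```text
clock: 4.2
position: [587.7, 189.9, 127.8]
eef_rot: [-0.003, 0.983, 0.185, 0.005]
contact_force: [0.3, 0.5, -1.5]
width: 35.9
```

```bash
python3 st.py 1
```

```text
t 4.2 pos [587.7 189.9 127.8] xyaw 21.34 zaxis [ 0.009  0.008 -1.   ] F [ 0.3  0.5 -1.5] w 35.9 qd 0.05 q [-0.13  0.53 -0.37  1.79  0.24  0.85 -1.82]
along 62.5 lat -0.1 perp 3.2 M [ 0.06 -0.07 -0.02]
```

Call:
send_rows(motion=[{"x":16,"y":6.3,"z":9,"roll":0,"jaw":30},{"x":16,"y":6.3,"z":9,"roll":0,"jaw":30},{"x":0,"y":0,"z":0,"roll":0,"jaw":30}])

```text
clock: 4.45
position: [619.4, 202.3, 145.2]
eef_rot: [-0.003, 0.983, 0.185, 0.004]
contact_force: [0.5, 0.0, -2.2]
width: 36.0
```

```bash
python3 st.py 1
```

```text
t 4.45 pos [619.4 202.3 145.2] xyaw 21.33 zaxis [ 0.006  0.007 -1.   ] F [ 0.5  0.  -2.2] w 36.0 qd 0.07 q [-0.14  0.56 -0.37  1.69  0.24  0.93 -1.8 ]
along 100.7 lat -0.1 perp 2.5 M [ 0.05 -0.05  0.01]
```

Force shows only the block's weight: sliding freely.

Call:
send_rows(motion=[{"x":16,"y":6.3,"z":9.5,"roll":0,"jaw":30},{"x":16,"y":6.3,"z":9.5,"roll":0,"jaw":30},{"x":16,"y":6.3,"z":9.5,"roll":0,"jaw":30},{"x":11,"y":4.3,"z":7,"roll":0,"jaw":30},{"x":0,"y":0,"z":0,"roll":0,"jaw":30}])

```text
clock: 4.87
position: [674.3, 223.5, 176.8]
eef_rot: [-0.002, 0.983, 0.185, -0.002]
contact_force: [0.4, -0.5, -2.6]
width: 35.9
```

```bash
python3 st.py 1; python3 - <<'E'
from h import *
s=snap("scene",2)
crop(s,(275,230),80,70,9,"pics/e1.png")
E
```

```text
t 4.87 pos [674.3 223.5 176.8] xyaw 21.34 zaxis [-0.004  0.003 -1.   ] F [ 0.4 -0.5 -2.6] w 35.9 qd 0.06 q [-0.17  0.62 -0.36  1.5   0.23  1.06 -1.78]
along 167.5 lat -0.4 perp 2.8 M [0.01 0.   0.  ]
```

View pics/e1.png

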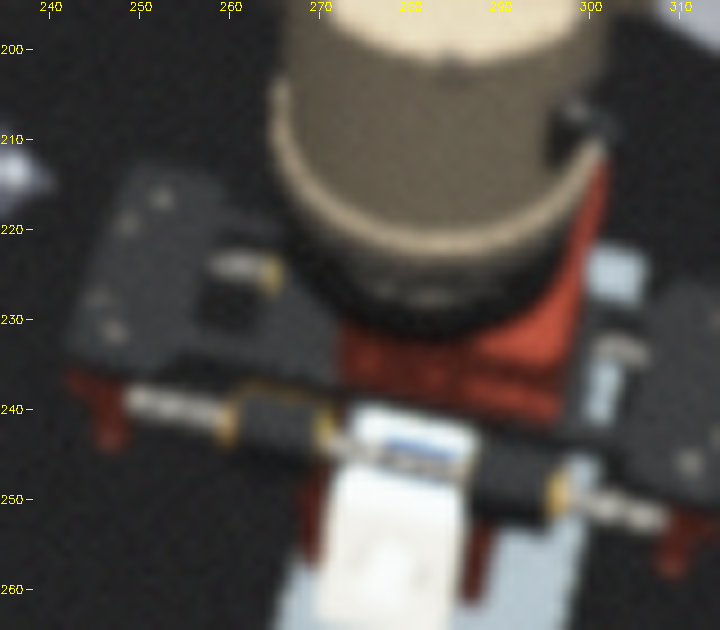

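Call:
send_rows(motion=[{"x":8,"y":3,"z":20,"roll":0,"jaw":30},{"x":0,"y":0,"z":25,"roll":0,"jaw":30},{"x":-10,"y":-36,"z":0,"roll":-5.5,"jaw":30},{"x":-10,"y":-36,"z":0,"roll":-6.5,"jaw":30},{"x":-10,"y":-36,"z":0,"roll":-6.5,"jaw":30},{"x":-11,"y":-36,"z":0,"roll":-6.5,"jaw":30},{"x":-12,"y":-36,"z":0,"roll":-6.5,"jaw":30},{"x":-12,"y":-36,"z":0,"roll":-6,"jaw":30},{"x":-12,"y":-36,"z":0,"roll":0,"jaw":30},{"x":-11,"y":-30,"z":0,"roll":0,"jaw":30},{"x":-5,"y":-10,"z":0,"roll":0,"jaw":30},{"x":0,"y":0,"z":0,"roll":0,"jaw":30}])

```text
clock: 5.92
position: [554.6, -79.1, 206.2]
eef_rot: [-0.003, 0.988, -0.156, -0.016]
contact_force: [0.8, -0.2, -2.1]
width: 36.0
```

```bash
python3 st.py
```

```text
t 5.92 pos [554.6 -79.1 206.2] xyaw -17.95 zaxis [-0.031  0.01  -0.999] F [ 0.8 -0.2 -2.1] w 36.0 qd 0.04 q [ 0.19  0.35 -0.19  1.84  0.07  0.98 -1.91]
```

Call:
send_rows(motion=[{"x":14,"y":5,"z":-20,"roll":0.5,"jaw":30},{"x":13,"y":5,"z":-30,"roll":0.5,"jaw":30},{"x":0,"y":0,"z":-30,"roll":0,"jaw":30},{"x":0,"y":0,"z":-12,"roll":0,"jaw":30},{"x":0,"y":0,"z":0,"roll":0,"jaw":30},{"x":0,"y":0,"z":0,"roll":0,"jaw":30}])

```text
clock: 6.42
position: [578.5, -61.9, 109.5]
eef_rot: [-0.004, 0.989, -0.146, -0.017]
contact_force: [-0.0, -0.2, -1.7]
width: 36.0
```

```bash
python3 st.py; python3 - <<'E'
from h import *
s=snap("scene",3)
crop(s,(217,205),80,60,9,"pics/f1.png")
E
```

```text
t 6.42 pos [578.5 -61.9 109.5] xyaw -16.74 zaxis [-0.032  0.013 -0.999] F [-0.  -0.2 -1.7] w 36.0 qd 0.02 q [ 0.15  0.51 -0.19  1.86  0.1   0.81 -1.95]
```

View pics/f1.png

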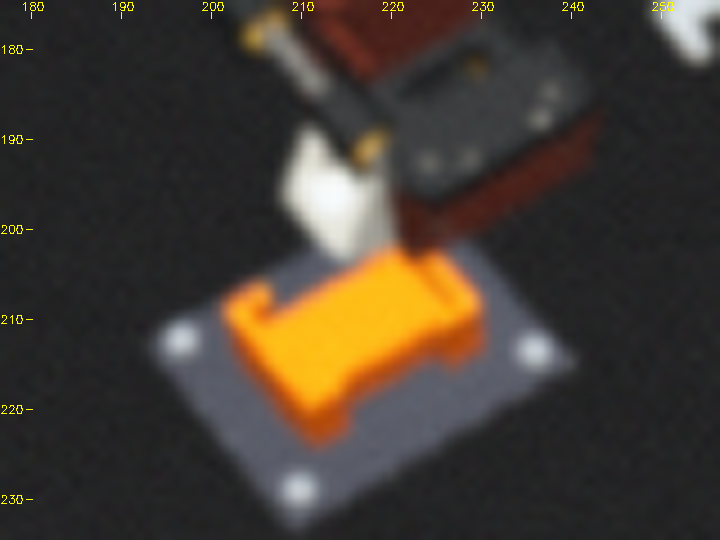

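```bash
cat > ov.py <<'E'
from h import *
from fit import rz
from scipy.spatial.transform import Rotation as R
def blocksegs(mid,yaw,pitch,col=(0,0,255)):
    a,b=np.radians(yaw),np.radians(pitch)
    M=rz(a)@np.array([[np.cos(b),0,-np.sin(b)],[0,1,0],[np.sin(b),0,np.cos(b)]])
    X,Y,Z=28,18,20;S=[]
    for z in(-Z,Z): S.append([(X,Y,z),(X,-Y,z),(-X,-Y,z),(-X,Y,z),(X,Y,z)])
    for x in(-X,X):
        for y in(-Y,Y): S.append([(x,y,-Z),(x,y,Z)])
    return [(np.array(s,float)@M.T+mid,col) for s in S]
def nestsegs(c,yaw,col=(255,0,255)):
    M=rz(np.radians(yaw));S=[]
    S.append([(60,50,-18),(60,-50,-18),(-60,-50,-18),(-60,50,-18),(60,50,-18)])
    S.append([(31,18,0),(31,-18,0),(-31,-18,0),(-31,18,0),(31,18,0)])
    return [(np.array(s,float)@M.T+[c[0],c[1],26],col) for s in S]
E
sed -i 's/^rect(/if __name__=="__main__": rect(/; s/^for nm/if __name__=="__main__":\n  for nm/' fit.py
python3 - <<'E'
from ov import *
s=load("scene",3);y=-16.74;h=np.array([np.cos(np.radians(y)),np.sin(np.radians(y)),0])
mid=np.array([578.5,-61.9,109.5])-1.1*h+[0,0,-4.9]
overlay(s,"scene",blocksegs(mid,y,25.5)+nestsegs((593.3,-71.3),-17),(217,205),80,60,9,"pics/f2.png")
E
```

```text
(no output)
```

View pics/f2.png

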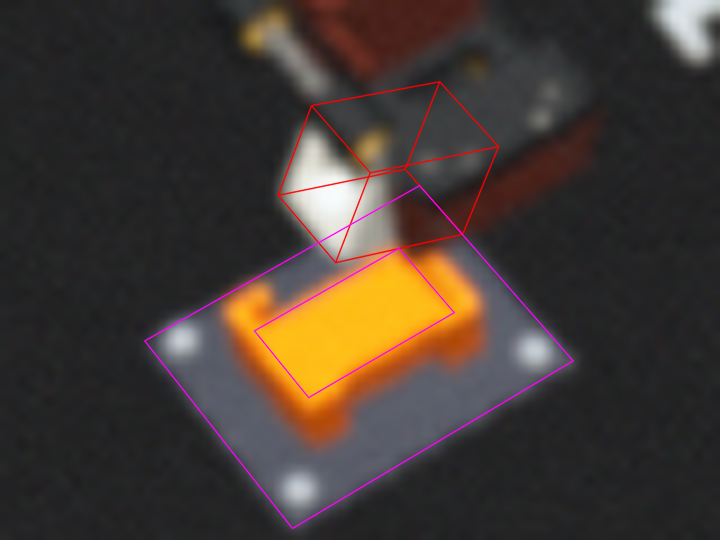

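```bash
python3 - <<'E'
from ov import *
s=load("scene",3)
crop(s,(216,194),30,30,20,"pics/f3.png")
E
```

```text
(no output)
```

View pics/f3.png

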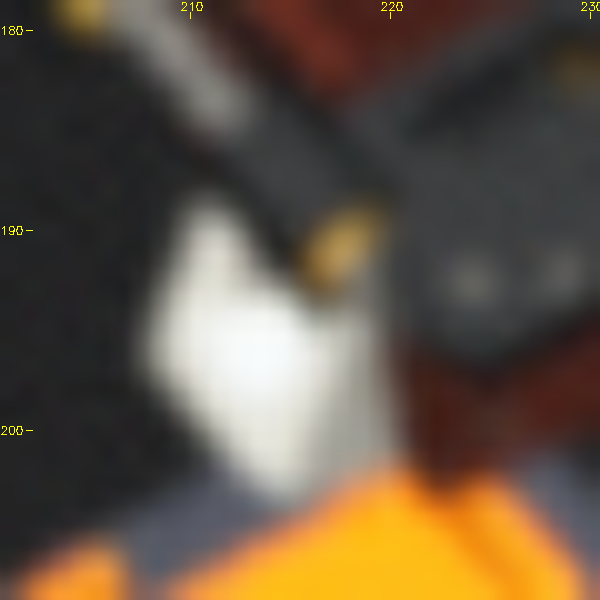

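Call:
send_rows(motion=[{"x":3.5,"y":-6,"z":-12,"roll":-0.3,"jaw":30},{"x":1,"y":-1,"z":-12,"roll":0,"jaw":30},{"x":0,"y":0,"z":-8,"roll":0,"jaw":30},{"x":0,"y":0,"z":-3,"roll":0,"jaw":30},{"x":0,"y":0,"z":0,"roll":0,"jaw":30}])

```text
clock: 6.88
position: [585.7, -68.3, 74.7]
eef_rot: [-0.005, 0.989, -0.148, -0.014]
contact_force: [1.0, 0.1, -3.4]
width: 35.9
```

```bash
python3 st.py
```

```text
t 6.88 pos [585.7 -68.3  74.7] xyaw -16.99 zaxis [-0.026  0.014 -1.   ] F [ 1.   0.1 -3.4] w 35.9 qd 0.01 q [ 0.15  0.56 -0.18  1.86  0.12  0.75 -1.95]
```

Call:
send_rows(motion=[{"x":-3.5,"y":0.5,"z":-6,"roll":0,"jaw":30},{"x":0,"y":0,"z":-4,"roll":0,"jaw":30},{"x":0,"y":0,"z":0,"roll":0,"jaw":30}], grip_force=12)

```text
clock: 7.13
position: [584.8, -68.5, 65.5]
eef_rot: [-0.005, 0.989, -0.148, -0.01]
contact_force: [0.6, -0.4, -1.5]
width: 35.7
```

```bash
python3 st.py
```

```text
t 7.13 pos [584.8 -68.5  65.5] xyaw -17.04 zaxis [-0.019  0.013 -1.   ] F [ 0.6 -0.4 -1.5] w 35.7 qd -0.0 q [ 0.15  0.57 -0.17  1.87  0.12  0.72 -1.96]
```

Call:
send_rows(motion=[{"x":-3,"y":0.5,"z":-2,"roll":0,"jaw":30},{"x":0,"y":0,"z":-2,"roll":0,"jaw":30},{"x":0,"y":0,"z":0,"roll":0,"jaw":30}])

```text
clock: 7.38
position: [585.5, -68.5, 63.8]
eef_rot: [-0.005, 0.989, -0.148, -0.006]
contact_force: [0.5, 0.4, -1.6]
width: 35.5
```

```bash
python3 st.py
```

```text
t 7.38 pos [585.5 -68.5  63.8] xyaw -17.07 zaxis [-0.011  0.012 -1.   ] F [ 0.5  0.4 -1.6] w 35.5 qd -0.0 q [ 0.15  0.57 -0.17  1.88  0.12  0.71 -1.96]
```

Call:
send_rows(motion=[{"x":0,"y":0,"z":-3,"roll":0,"jaw":30},{"x":0,"y":0,"z":-2,"roll":0,"jaw":30},{"x":0,"y":0,"z":0,"roll":0,"jaw":30}])

```text
clock: 7.63
position: [587.1, -68.9, 60.5]
eef_rot: [-0.005, 0.989, -0.149, -0.004]
contact_force: [0.9, 0.0, -1.1]
width: 36.1
```

```bash
python3 st.py
```

```text
t 7.63 pos [587.1 -68.9  60.5] xyaw -17.08 zaxis [-0.007  0.012 -1.   ] F [ 0.9  0.  -1.1] w 36.1 qd 0.01 q [ 0.15  0.58 -0.17  1.88  0.13  0.7  -1.96]
```

Call:
send_rows(motion=[{"x":0,"y":0,"z":-3,"roll":0,"jaw":30},{"x":0,"y":0,"z":-2,"roll":0,"jaw":30},{"x":0,"y":0,"z":0,"roll":0,"jaw":30}])

```text
clock: 7.88
position: [589.2, -69.5, 57.5]
eef_rot: [-0.005, 0.989, -0.149, -0.002]
contact_force: [0.6, -0.1, -0.0]
width: 35.6
```

```bash
python3 st.py
```

```text
t 7.88 pos [589.2 -69.5  57.5] xyaw -17.1 zaxis [-0.003  0.011 -1.   ] F [ 0.6 -0.1 -0. ] w 35.6 qd -0.0 q [ 0.15  0.58 -0.17  1.88  0.13  0.69 -1.96]
```

Call:
send_rows(motion=[{"x":0,"y":0,"z":-3,"roll":0,"jaw":30},{"x":0,"y":0,"z":-2,"roll":0,"jaw":30},{"x":0,"y":0,"z":0,"roll":0,"jaw":30}])

```text
clock: 8.13
position: [591.2, -70.1, 54.1]
eef_rot: [-0.005, 0.989, -0.149, 0.0]
contact_force: [0.9, 0.3, -0.8]
width: 36.2
```

```bash
python3 st.py;  python3 - <<'E'
from ov import *
s=snap("scene",4)
crop(s,(217,205),80,60,9,"pics/f4.png")
E
```

```text
t 8.13 pos [591.2 -70.1  54.1] xyaw -17.12 zaxis [ 0.001  0.01  -1.   ] F [ 0.9  0.3 -0.8] w 36.2 qd -0.0 q [ 0.14  0.59 -0.17  1.88  0.13  0.68 -1.97]
```

View pics/f4.png

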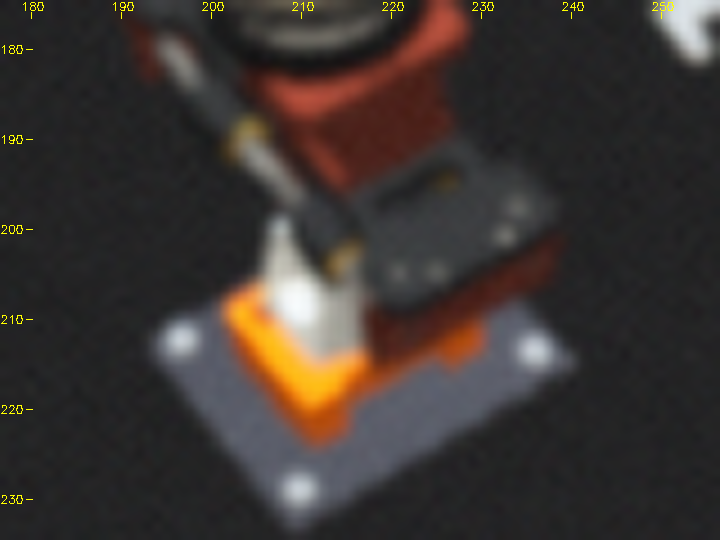

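Call:
send_rows(motion=[{"x":0.5,"y":0,"z":-3,"roll":0,"jaw":30},{"x":0,"y":0,"z":-1,"roll":0,"jaw":30},{"x":0,"y":0,"z":0,"roll":0,"jaw":30}])

```text
clock: 8.43
position: [592.9, -70.7, 51.1]
eef_rot: [-0.005, 0.989, -0.149, 0.001]
contact_force: [0.4, -0.5, 3.1]
width: 35.9
```

```bash
python3 st.py;  python3 - <<'E'
from ov import *
s=snap("scene",5)
crop(s,(217,205),80,60,9,"pics/f5.png")
P=bot.sense()["position"];y=-17.1;h=np.array([np.cos(np.radians(y)),np.sin(np.radians(y)),0])
overlay(s,"scene",blocksegs(P-1.1*h+[0,0,-4.9],y,0)+blocksegs(P-1.1*h+[0,0,-4.9],y,8,(0,255,0))+nestsegs((593.3,-71.3),-17),(217,205),80,60,9,"pics/f6.png")
E
```

```text
t 8.43 pos [592.9 -70.7  51.1] xyaw -17.13 zaxis [ 0.004  0.009 -1.   ] F [ 0.4 -0.5  3.1] w 35.9 qd -0.0 q [ 0.14  0.6  -0.16  1.88  0.13  0.67 -1.97]
```

View pics/f5.png

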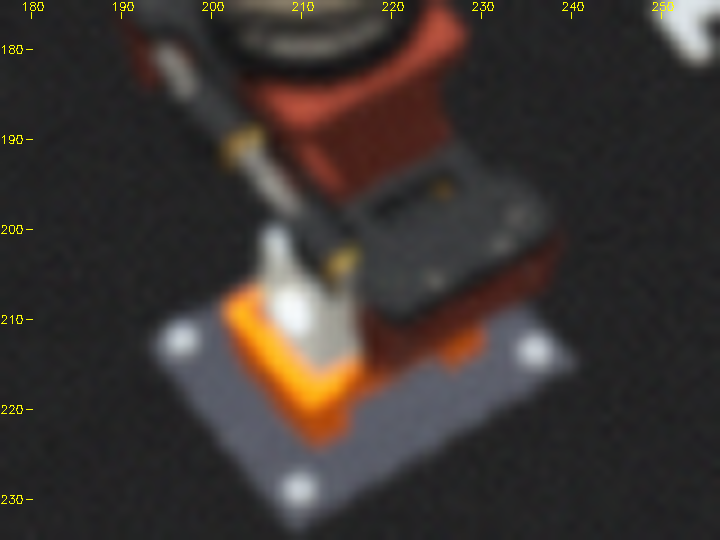

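View pics/f6.png

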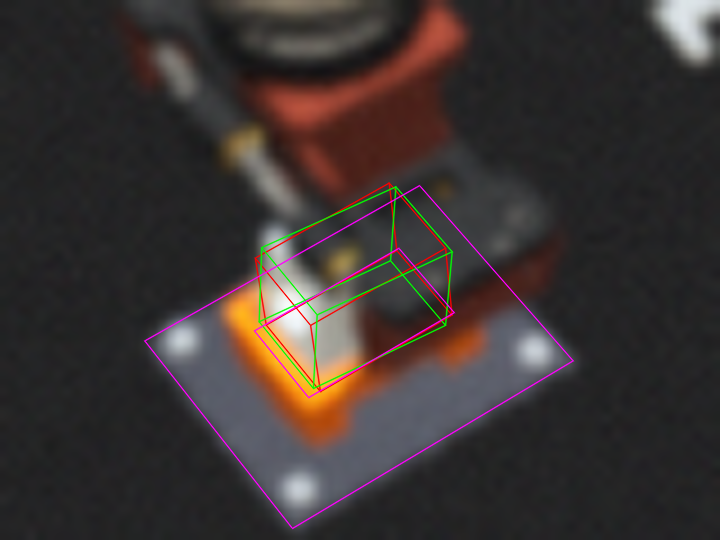

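```bash
python3 - <<'E'
from ov import *
s=load("scene",5)
crop(s,(211,208),24,24,25,"pics/f7.png")
y=-17.1;h=np.array([np.cos(np.radians(y)),np.sin(np.radians(y)),0])
for k,p in enumerate((0,8,16,24)):
    b=np.radians(p);mid=np.array([592.9,-70.7,0])-1.1*h;mid[2]=26+28*np.sin(b)+20*np.cos(b)
    S=blocksegs(mid,y,p)
    print(p,round(mid[2],1),"topleft",proj("scene",S[1][0][0]).round(1),"botleft",proj("scene",S[0][0][0]).round(1),proj("scene",S[0][0][1]).round(1), "topright",proj("scene",S[1][0][1]).round(1))
E
```

```text
0 46.0 topleft [[211.  210.6]] botleft [[212. 218.]] [[206.  210.6]] topright [[204.8 203.2]]
8 49.7 topleft [[211.6 208.8]] botleft [[211.2 217. ]] [[205.1 209.5]] topright [[205.4 201.3]]
16 52.9 topleft [[212.4 207. ]] botleft [[210.4 215.9]] [[204.4 208.4]] topright [[206.2 199.5]]
24 55.7 topleft [[213.3 205.3]] botleft [[209.9 214.7]] [[203.8 207.3]] topright [[207.1 197.8]]
```

View pics/f7.png

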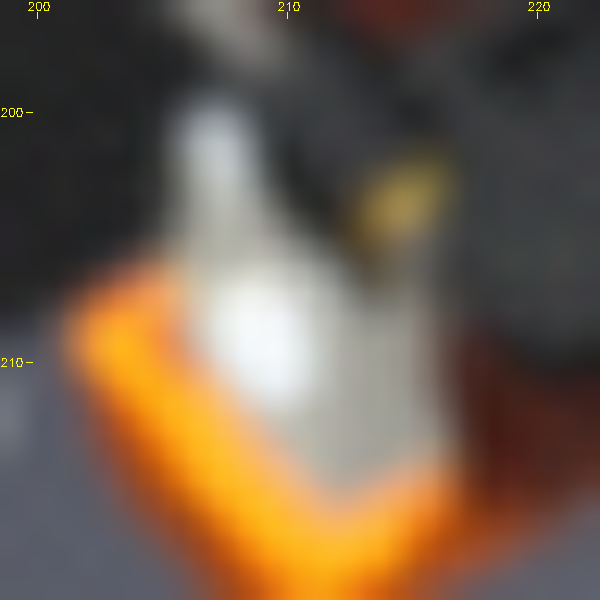

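Call:
send_rows(motion=[{"x":-1,"y":0,"z":-3,"roll":0,"jaw":30},{"x":-1,"y":0,"z":-3,"roll":0,"jaw":30},{"x":0,"y":0,"z":0,"roll":0,"jaw":30}])

```text
clock: 8.73
position: [593.6, -70.8, 48.6]
eef_rot: [-0.005, 0.989, -0.149, 0.004]
contact_force: [-2.1, 0.1, 2.0]
width: 36.2
```

```bash
python3 st.py;  python3 - <<'E'
from ov import *
s=snap("scene",6)
crop(s,(211,208),24,24,25,"pics/f8.png")
E
```

```text
t 8.73 pos [593.6 -70.8  48.6] xyaw -17.15 zaxis [ 0.009  0.008 -1.   ] F [-2.1  0.1  2. ] w 36.2 qd 0.02 q [ 0.14  0.6  -0.16  1.88  0.14  0.66 -1.97]
```

View pics/f8.png

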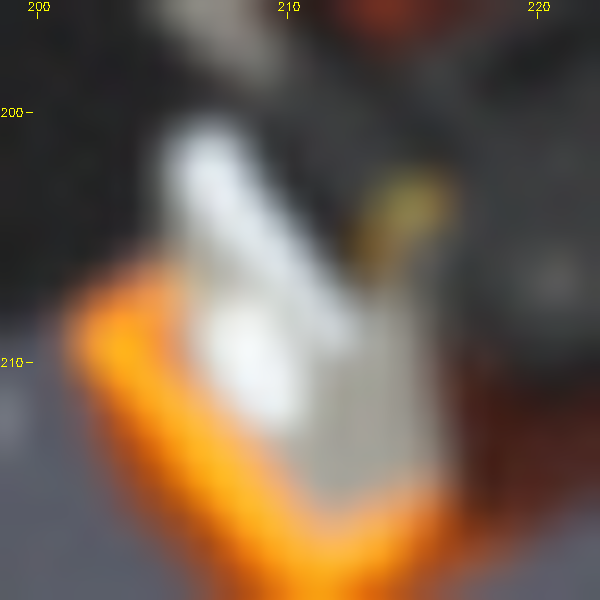

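Call:
send_rows(motion=[{"x":-0.5,"y":0,"z":-3,"roll":0,"jaw":30},{"x":-0.5,"y":0,"z":-3,"roll":0,"jaw":30},{"x":0,"y":0,"z":0,"roll":0,"jaw":30}])

```text
clock: 9.03
position: [593.5, -70.8, 48.7]
eef_rot: [-0.004, 0.989, -0.149, 0.005]
contact_force: [-0.1, -0.0, -1.3]
width: 36.0
```

```bash
python3 st.py;  python3 - <<'E'
from ov import *
s=snap("scene",7)
crop(s,(211,208),24,24,25,"pics/f9.png")
E
```

```text
t 9.03 pos [593.5 -70.8  48.7] xyaw -17.16 zaxis [ 0.011  0.007 -1.   ] F [-0.1 -0.  -1.3] w 36.0 qd 0.03 q [ 0.14  0.6  -0.16  1.88  0.14  0.66 -1.97]
```

View pics/f9.png

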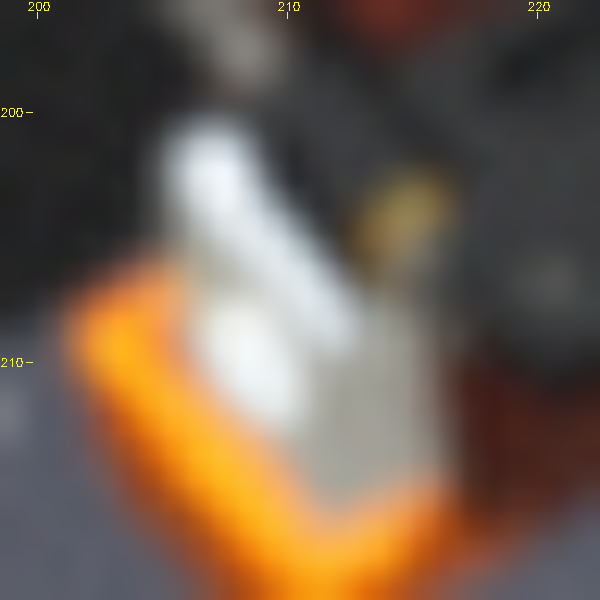

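Call:
send_rows(motion=[{"x":-1,"y":0,"z":-6,"roll":0,"jaw":30},{"x":0,"y":0,"z":0,"roll":0,"jaw":30}])

```text
clock: 9.25
position: [593.8, -72.0, 45.2]
eef_rot: [-0.003, 0.989, -0.149, 0.007]
contact_force: [-1.5, -1.4, -4.7]
width: 35.8
```

```bash
python3 st.py
```

```text
t 9.25 pos [593.8 -72.   45.2] xyaw -17.2 zaxis [ 0.014  0.005 -1.   ] F [-1.5 -1.4 -4.7] w 35.8 qd 0.04 q [ 0.14  0.6  -0.16  1.89  0.14  0.65 -1.97]
```

Call:
send_rows(motion=[{"x":0,"y":0,"z":0,"roll":0,"jaw":30}])

```text
clock: 9.33
position: [593.4, -71.9, 44.8]
eef_rot: [-0.004, 0.989, -0.15, 0.006]
contact_force: [0.8, 0.3, -0.7]
width: 36.0
```

```bash
python3 st.py;  python3 - <<'E'
from ov import *
s=snap("scene",8)
crop(s,(215,208),60,50,12,"pics/f10.png")
E
python3 st.py
```

```text
t 9.33 pos [593.4 -71.9  44.8] xyaw -17.2 zaxis [ 0.013  0.005 -1.   ] F [ 0.8  0.3 -0.7] w 36.0 qd 0.01 q [ 0.14  0.6  -0.16  1.89  0.14  0.65 -1.97]
t 9.38 pos [593.1 -71.8  44.5] xyaw -17.19 zaxis [ 0.013  0.005 -1.   ] F [0.7 0.5 1.8] w 35.7 qd 0.0 q [ 0.14  0.6  -0.16  1.89  0.14  0.65 -1.97]
```

View pics/f10.png

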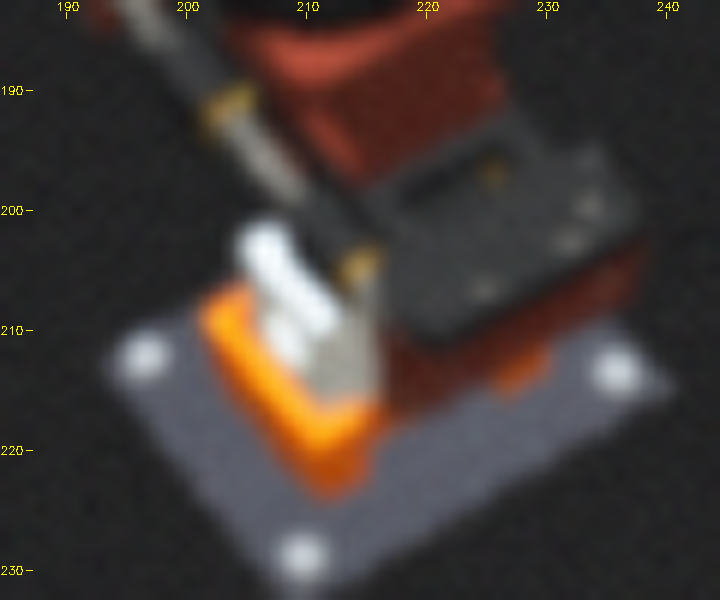

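Call:
send_rows(motion=[{"x":0,"y":0.5,"z":-6,"roll":0.2,"jaw":30},{"x":0,"y":0,"z":0,"roll":0,"jaw":30},{"x":0,"y":0,"z":0,"roll":0,"jaw":30}])

```text
clock: 9.63
position: [593.9, -72.0, 38.7]
eef_rot: [-0.003, 0.989, -0.148, 0.007]
contact_force: [-1.4, -0.5, 10.9]
width: 36.0
```

```bash
python3 st.py;  python3 - <<'E'
from ov import *
s=snap("scene",9)
crop(s,(211,208),24,24,25,"pics/f11.png")
E
python3 st.py
```

```text
t 9.63 pos [593.9 -72.   38.7] xyaw -17.0 zaxis [ 0.014  0.004 -1.   ] F [-1.4 -0.5 10.9] w 36.0 qd 0.01 q [ 0.14  0.61 -0.16  1.89  0.14  0.64 -1.97]
t 9.68 pos [593.8 -72.   38.7] xyaw -16.99 zaxis [ 0.014  0.004 -1.   ] F [ 0.6 -0.6  3.9] w 35.6 qd 0.0 q [ 0.14  0.61 -0.16  1.89  0.14  0.64 -1.97]
```

View pics/f11.png

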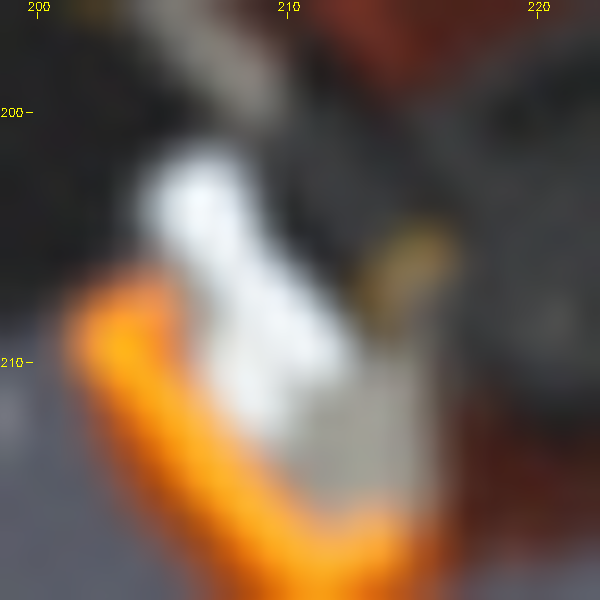

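Call:
send_rows(motion=[{"x":0,"y":0,"z":0,"roll":0,"jaw":42},{"x":0,"y":0,"z":0,"roll":0,"jaw":60},{"x":0,"y":0,"z":0,"roll":0,"jaw":60},{"x":0,"y":0,"z":20,"roll":0,"jaw":60},{"x":0,"y":0,"z":40,"roll":0,"jaw":60},{"x":0,"y":0,"z":40,"roll":0,"jaw":60},{"x":-10,"y":-30,"z":20,"roll":0,"jaw":60},{"x":-15,"y":-35,"z":20,"roll":0,"jaw":60},{"x":-15,"y":-35,"z":20,"roll":0,"jaw":60},{"x":-15,"y":-35,"z":10,"roll":0,"jaw":60}])

```text
clock: 10.52
position: [532.7, -195.7, 208.0]
eef_rot: [-0.006, 0.991, -0.137, -0.002]
contact_force: [0.6, 0.5, -0.1]
width: 60.2
```

```bash
python3 st.py;  python3 - <<'E'
from ov import *
s=snap("scene",10);t=snap("top",10)
crop(s,(217,208),40,36,18,"pics/g1.png")
S=blocksegs(np.array([593.3,-71.3,46]),-17,0)+nestsegs((593.3,-71.3),-17)
overlay(s,"scene",S,(217,208),40,36,18,"pics/g2.png")
crop(t,(267,172),50,44,14,"pics/g3.png")
E
python3 st.py
```

```text
t 10.52 pos [ 532.7 -195.7  208. ] xyaw -15.7 zaxis [-0.001  0.013 -1.   ] F [ 0.6  0.5 -0.1] w 60.2 qd 0.92 q [ 0.38  0.35 -0.17  1.84  0.06  0.96 -1.65]
t 10.62 pos [ 530.2 -202.8  207.6] xyaw -16.41 zaxis [-0.003  0.009 -1.   ] F [0.1 0.1 0.2] w 59.9 qd 0.04 q [ 0.39  0.35 -0.16  1.84  0.06  0.96 -1.65]
```

View pics/g1.png

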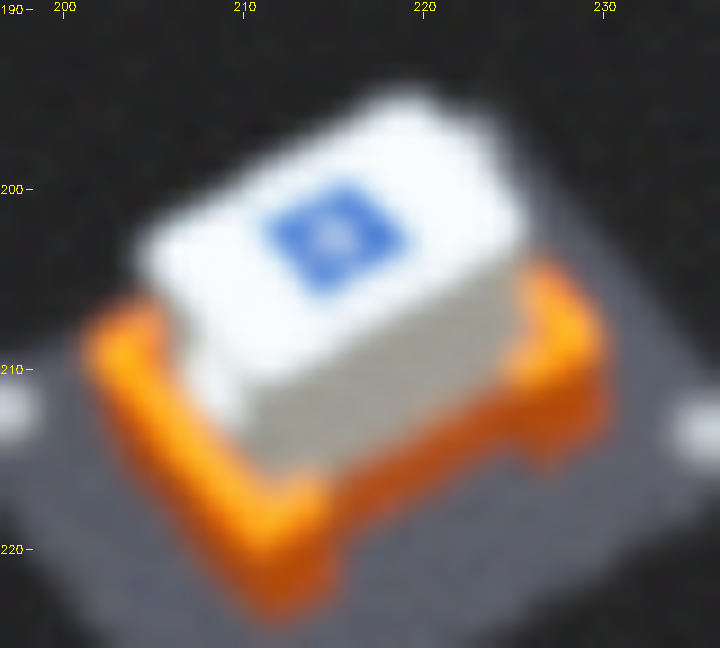

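View pics/g2.png

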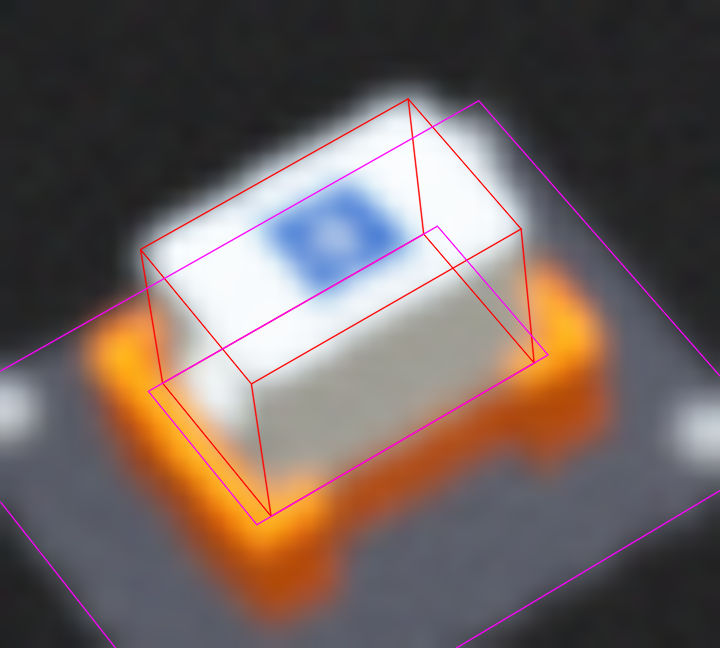

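View pics/g3.png

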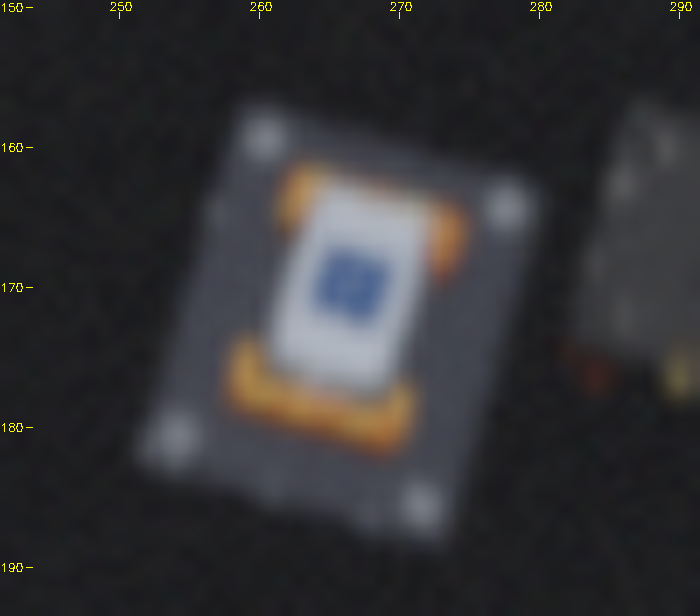

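```bash
cat > tri.py <<'E'
from h import *
def tri(ps,pt):
    (o1,d1),(o2,d2)=ray("scene",ps),ray("top",pt);d1=d1[0];d2=d2[0]
    t=np.linalg.lstsq(np.c_[d1,-d2],o2-o1,rcond=None)[0];a=o1+d1*t[0];b=o2+d2*t[1];return a.round(1),b.round(1)
E
python3 - <<'E'
from tri import *
import cv2
def cen(n,im,c,r):
    x0,y0=int(c[0]-r),int(c[1]-r);a=im[y0:y0+2*r+1,x0:x0+2*r+1].astype(float)
    w=np.clip(a[...,2]-a[...,0]-25,0,None)   # blue minus red (rgb)
    m=(w>0).astype(np.uint8);k,l=cv2.connectedComponents(m);best=max(range(1,k),key=lambda i:(l==i).sum())
    pts=np.argwhere(l==best); h=cv2.convexHull(pts[:,::-1].astype(np.float32));M=cv2.moments(h)
    sel=(l==best);yy,xx=np.mgrid[0:a.shape[0],0:a.shape[1]];W=w*sel
    return (x0+(W*xx).sum()/W.sum(),y0+(W*yy).sum()/W.sum()),(x0+M["m10"]/M["m00"],y0+M["m01"]/M["m00"])
s=cen("scene",load("scene",10),(215,203),7);t=cen("top",load("top",10),(266.6,170),5);print(s,t)
for i in(0,1):
    print(onz("scene",s[i],66).round(1),onz("top",t[i],66).round(1),tri(s[i],t[i]))
print(proj("scene",[593.3,-71.3,66]),proj("top",[593.3,-71.3,66]))
E
```

```text
((np.float64(215.1979865771812), np.float64(202.71686241610738)), (215.1095238095238, 202.78095238095239)) ((np.float64(266.65065502183404), np.float64(169.93449781659388)), (266.5576923076923, 169.98717948717947))
[[592.5 -70.6  66. ]] [[592.8 -71.2  66. ]] (array([592.5, -70.6,  65.9]), array([592.8, -71.2,  66. ]))
[[592.9 -70.6  66. ]] [[592.6 -70.8  66. ]] (array([592.7, -70.8,  65.7]), array([592.7, -70.8,  65.7]))
[[214.86062388 202.76551661]] [[266.67535058 169.82917016]]
```

Call:
send_rows(motion=[{"x":-18,"y":-35,"z":-5,"roll":0,"jaw":60},{"x":-18,"y":-35,"z":-5,"roll":0,"jaw":60},{"x":-16,"y":-30,"z":-5,"roll":0,"jaw":60},{"x":-5,"y":-10,"z":-5,"roll":0,"jaw":60},{"x":0,"y":0,"z":0,"roll":0,"jaw":60}])

```text
clock: 11.03
position: [472.8, -309.0, 186.6]
eef_rot: [-0.005, 0.99, -0.142, -0.002]
contact_force: [-0.1, 0.4, -0.1]
width: 59.9
```

```bash
python3 st.py
```

```text
t 11.03 pos [ 472.8 -309.   186.6] xyaw -16.33 zaxis [-0.002  0.011 -1.   ] F [-0.1  0.4 -0.1] w 59.9 qd 0.02 q [ 0.57  0.37 -0.12  1.87  0.04  0.91 -1.42]
```

Call:
send_rows(motion=[{"x":-1,"y":-6,"z":-25,"roll":0,"jaw":60},{"x":0,"y":0,"z":-25,"roll":0,"jaw":60},{"x":0,"y":0,"z":-15,"roll":0,"jaw":60},{"x":0,"y":0,"z":0,"roll":0,"jaw":60}])

```text
clock: 11.37
position: [474.9, -310.5, 119.6]
eef_rot: [-0.007, 0.99, -0.141, -0.001]
contact_force: [0.5, 0.4, -0.7]
width: 59.6
```

```bash
python3 st.py
```

```text
t 11.37 pos [ 474.9 -310.5  119.6] xyaw -16.23 zaxis [ 0.001  0.014 -1.   ] F [ 0.5  0.4 -0.7] w 59.6 qd 0.02 q [ 0.57  0.46 -0.12  1.91  0.06  0.78 -1.43]
```

Call:
send_rows(motion=[{"x":-3,"y":-5,"z":-4,"roll":0,"jaw":60},{"x":-1,"y":-1,"z":-3,"roll":0,"jaw":60},{"x":0,"y":0,"z":0,"roll":0,"jaw":60}])

```text
clock: 11.62
position: [473.3, -312.6, 112.6]
eef_rot: [-0.008, 0.99, -0.138, -0.001]
contact_force: [0.4, 0.5, 0.5]
width: 59.9
```

```bash
python3 st.py; python3 - <<'E'
from h import *
s=snap("scene",11)
crop(s,(186,143),50,50,13,"pics/k1.png")
E
```

```text
t 11.62 pos [ 473.3 -312.6  112.6] xyaw -15.9 zaxis [ 0.001  0.016 -1.   ] F [0.4 0.5 0.5] w 59.9 qd 0.01 q [ 0.57  0.47 -0.12  1.92  0.05  0.77 -1.42]
```

View pics/k1.png

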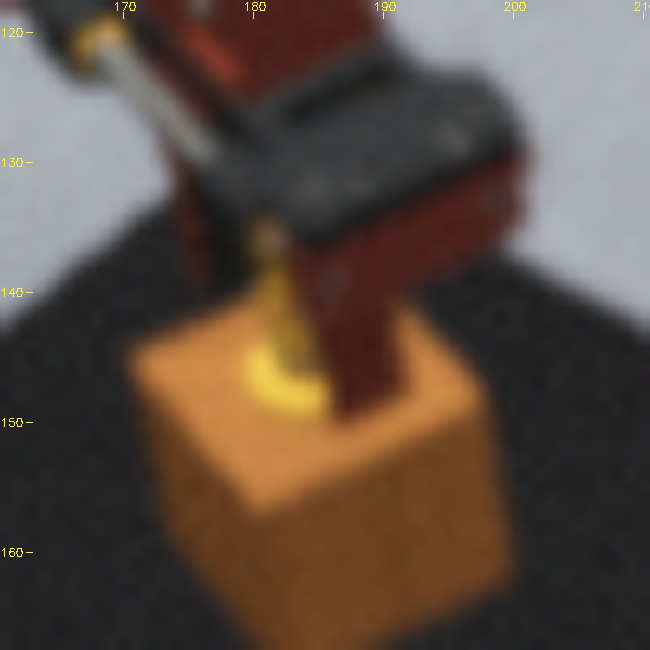

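Call:
send_rows(motion=[{"x":-0.5,"y":-3,"z":0,"roll":0,"jaw":60},{"x":0,"y":-1,"z":0,"roll":0,"jaw":30},{"x":0,"y":0,"z":0,"roll":0,"jaw":10},{"x":0,"y":0,"z":0,"roll":0,"jaw":10},{"x":0,"y":0,"z":0,"roll":0,"jaw":10},{"x":0,"y":0,"z":0,"roll":0,"jaw":10}], grip_force=55)

```text
clock: 12.17
position: [475.0, -318.0, 116.3]
eef_rot: [-0.007, 0.99, -0.138, 0.002]
contact_force: [0.4, 0.4, 0.2]
width: 29.9
```

```bash
python3 st.py
```

```text
t 12.17 pos [ 475.  -318.   116.3] xyaw -15.92 zaxis [ 0.006  0.013 -1.   ] F [0.4 0.4 0.2] w 29.9 qd -0.0 q [ 0.58  0.47 -0.12  1.91  0.05  0.77 -1.41]
```

```bash
python3 - <<'E'
from h import *
s=snap("scene",12)
crop(s,(186,143),50,50,13,"pics/k2.png")
E
python3 st.py
```

```text
t 12.22 pos [ 475.  -318.1  116.3] xyaw -15.92 zaxis [ 0.006  0.013 -1.   ] F [-0.4  1.1 -0.3] w 25.9 qd -0.0 q [ 0.58  0.47 -0.12  1.91  0.05  0.77 -1.41]
```

View pics/k2.png

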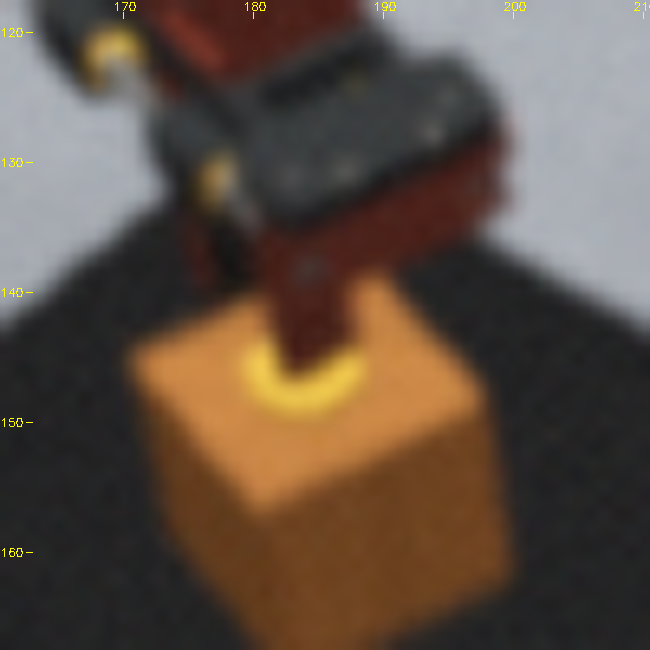

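Call:
send_rows(motion=[{"x":-2,"y":2.5,"z":-4,"roll":0,"jaw":25},{"x":0,"y":0,"z":0,"roll":0,"jaw":25}])

```text
clock: 12.38
position: [472.9, -315.4, 112.1]
eef_rot: [-0.007, 0.99, -0.139, 0.002]
contact_force: [-0.8, -0.8, -1.1]
width: 25.0
```

```bash
python3 st.py
```

```text
t 12.38 pos [ 472.9 -315.4  112.1] xyaw -15.92 zaxis [ 0.006  0.013 -1.   ] F [-0.8 -0.8 -1.1] w 25.0 qd 0.01 q [ 0.58  0.47 -0.12  1.92  0.06  0.76 -1.42]
```

Call:
send_rows(motion=[{"x":0,"y":0,"z":0,"roll":0,"jaw":10},{"x":0,"y":0,"z":0,"roll":0,"jaw":10},{"x":0,"y":0,"z":0,"roll":0,"jaw":10},{"x":0,"y":0,"z":0,"roll":0,"jaw":10},{"x":0,"y":0,"z":0,"roll":0,"jaw":10}])

```text
clock: 12.8
position: [472.5, -315.3, 111.8]
eef_rot: [-0.007, 0.99, -0.138, 0.002]
contact_force: [-0.6, -0.8, 0.7]
width: 15.2
```

```bash
python3 st.py
```

```text
t 12.8 pos [ 472.5 -315.3  111.8] xyaw -15.91 zaxis [ 0.006  0.013 -1.   ] F [-0.6 -0.8  0.7] w 15.2 qd -0.0 q [ 0.58  0.47 -0.12  1.92  0.06  0.76 -1.42]
```

Call:
send_rows(motion=[{"x":0,"y":0,"z":8,"roll":0,"jaw":10},{"x":0,"y":0,"z":15,"roll":0,"jaw":10},{"x":0,"y":0,"z":15,"roll":0,"jaw":10}])

```text
clock: 13.05
position: [470.2, -314.0, 147.9]
eef_rot: [-0.008, 0.99, -0.138, -0.001]
contact_force: [-0.2, -0.7, -1.6]
width: 15.6
```

```bash
python3 st.py
```

```text
t 13.05 pos [ 470.2 -314.   147.9] xyaw -15.9 zaxis [-0.     0.016 -1.   ] F [-0.2 -0.7 -1.6] w 15.6 qd 0.39 q [ 0.58  0.42 -0.12  1.9   0.05  0.84 -1.41]
```

Call:
send_rows(motion=[{"x":2,"y":-1,"z":15,"roll":0,"jaw":10},{"x":1,"y":0,"z":30,"roll":0,"jaw":10},{"x":10,"y":20,"z":10,"roll":0,"jaw":10},{"x":17,"y":34,"z":0,"roll":0,"jaw":10},{"x":17,"y":34,"z":0,"roll":0,"jaw":10},{"x":17,"y":34,"z":0,"roll":0,"jaw":10},{"x":17,"y":34,"z":0,"roll":0,"jaw":10},{"x":17,"y":34,"z":0,"roll":0,"jaw":10},{"x":13,"y":25,"z":0,"roll":0,"jaw":10},{"x":4,"y":10,"z":0,"roll":0,"jaw":10},{"x":0,"y":0,"z":0,"roll":0,"jaw":10}])

```text
clock: 13.97
position: [585.9, -82.3, 214.1]
eef_rot: [-0.007, 0.99, -0.143, 0.001]
contact_force: [-0.1, -0.6, -1.7]
width: 15.3
```

```bash
python3 st.py
```

```text
t 13.97 pos [585.9 -82.3 214.1] xyaw -16.42 zaxis [ 0.005  0.014 -1.   ] F [-0.1 -0.6 -1.7] w 15.3 qd 0.02 q [ 0.21  0.38 -0.21  1.78  0.08  0.98 -1.89]
```

Call:
send_rows(motion=[{"x":5,"y":9,"z":-18,"roll":0,"jaw":10},{"x":2,"y":3,"z":-16,"roll":0,"jaw":10},{"x":0,"y":0,"z":0,"roll":0,"jaw":10},{"x":0,"y":0,"z":0,"roll":0,"jaw":10}])

```text
clock: 14.3
position: [591.4, -75.4, 180.4]
eef_rot: [-0.006, 0.989, -0.144, 0.001]
contact_force: [-0.4, -0.3, -2.2]
width: 15.1
```

```bash
python3 st.py; python3 - <<'E'
from h import *
s=snap("scene",13);t=snap("top",13)
crop(s,(216,196),40,36,18,"pics/p1.png")
crop(t,(267,172),50,44,12,"pics/p2.png")
E
```

```text
t 14.3 pos [591.4 -75.4 180.4] xyaw -16.61 zaxis [ 0.004  0.011 -1.   ] F [-0.4 -0.3 -2.2] w 15.1 qd 0.02 q [ 0.19  0.42 -0.21  1.8   0.09  0.92 -1.92]
```

View pics/p1.png

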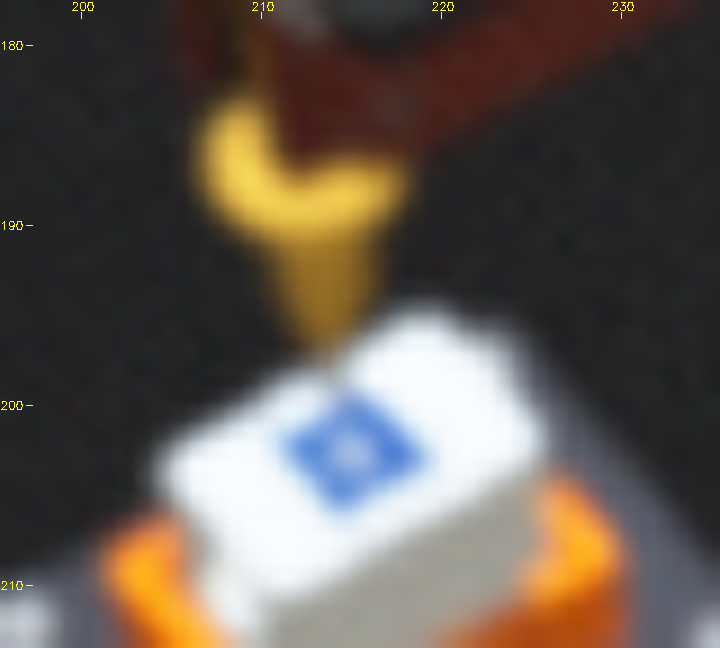

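View pics/p2.png

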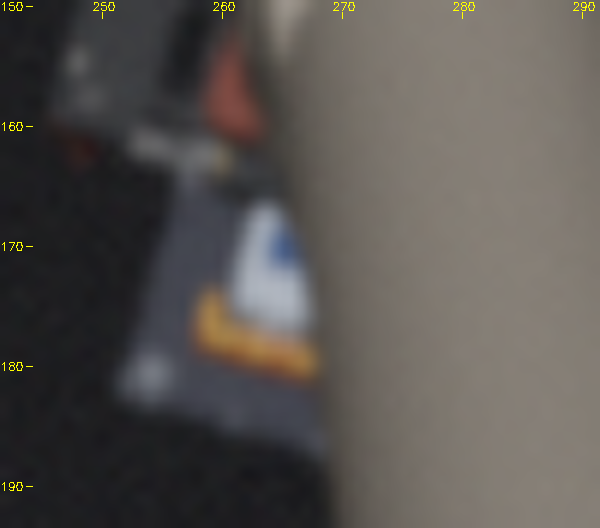

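```bash
cat > pov.py <<'E'
from ov import *
def punchsegs(tip,axis=(0,0,1),col=(0,0,255)):
    a=np.array(axis,float);a/=np.linalg.norm(a);tip=np.array(tip,float)
    e1=np.cross(a,[0,1,0]);e1/=np.linalg.norm(e1);e2=np.cross(a,e1);th=np.linspace(0,2*np.pi,40)
    S=[]
    for d,r in((0,3),(58.5,8),(58.5,16),(63.5,16)):
        S.append((tip+a*d+r*(np.cos(th)[:,None]*e1+np.sin(th)[:,None]*e2),col))
    S.append((np.array([tip,tip+a*58.5]),col))
    return S
E
python3 - <<'E'
from pov import *
s=load("scene",13)
print(proj("scene",[591.4,-75.4,82.1]))
overlay(s,"scene",punchsegs([591.4,-75.4,82.1]),(216,196),40,36,18,"pics/p3.png")
E
```

```text
[[213.84271614 198.65958901]]
```

View pics/p3.png

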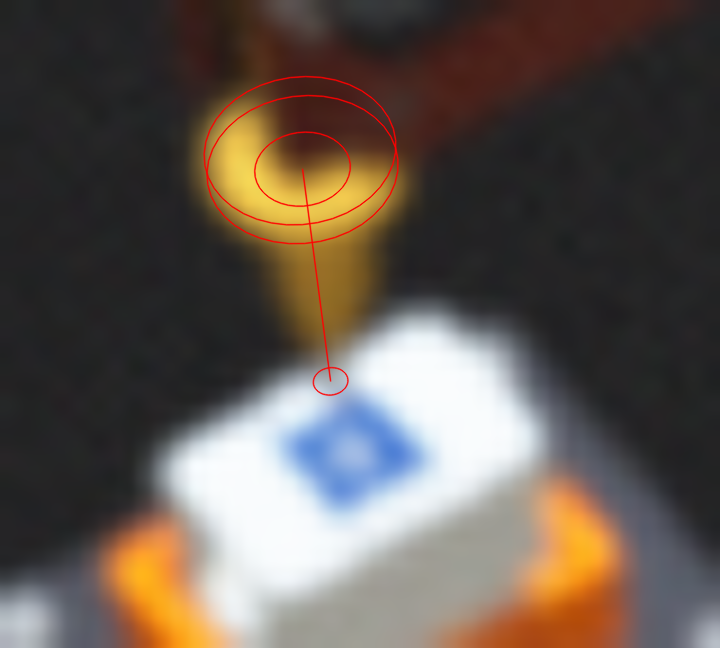

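Call:
send_rows(motion=[{"x":1,"y":5,"z":-5,"roll":0,"jaw":10},{"x":0,"y":1,"z":-5,"roll":0,"jaw":10},{"x":0,"y":0,"z":0,"roll":0,"jaw":10},{"x":0,"y":0,"z":0,"roll":0,"jaw":10}])

```text
clock: 14.73
position: [593.0, -72.6, 172.4]
eef_rot: [-0.005, 0.989, -0.147, 0.003]
contact_force: [-0.1, 0.5, -1.9]
width: 15.1
```

```bash
python3 st.py
```

```text
t 14.73 pos [593.  -72.6 172.4] xyaw -16.92 zaxis [ 0.008  0.009 -1.   ] F [-0.1  0.5 -1.9] w 15.1 qd 0.01 q [ 0.18  0.43 -0.2   1.81  0.1   0.9  -1.93]
```

Call:
send_rows(motion=[{"x":-1,"y":2.5,"z":-3,"roll":0,"jaw":10},{"x":0,"y":0,"z":0,"roll":0,"jaw":10},{"x":0,"y":0,"z":0,"roll":0,"jaw":10}])

```text
clock: 14.98
position: [592.0, -70.0, 169.5]
eef_rot: [-0.005, 0.989, -0.147, 0.004]
contact_force: [-0.5, 0.3, -2.3]
width: 15.3
```

```bash
python3 st.py; python3 - <<'E'
from pov import *
s=snap("scene",14)
P=bot.sense()["position"];t=P+[0.2,-.4,-98.3]
crop(s,(216,200),30,28,24,"pics/p4.png")
overlay(s,"scene",punchsegs(t),(216,200),30,28,24,"pics/p5.png")
E
```

```text
t 14.98 pos [592.  -70.  169.5] xyaw -16.93 zaxis [ 0.009  0.009 -1.   ] F [-0.5  0.3 -2.3] w 15.3 qd 0.01 q [ 0.18  0.43 -0.2   1.82  0.1   0.89 -1.94]
```

View pics/p4.png

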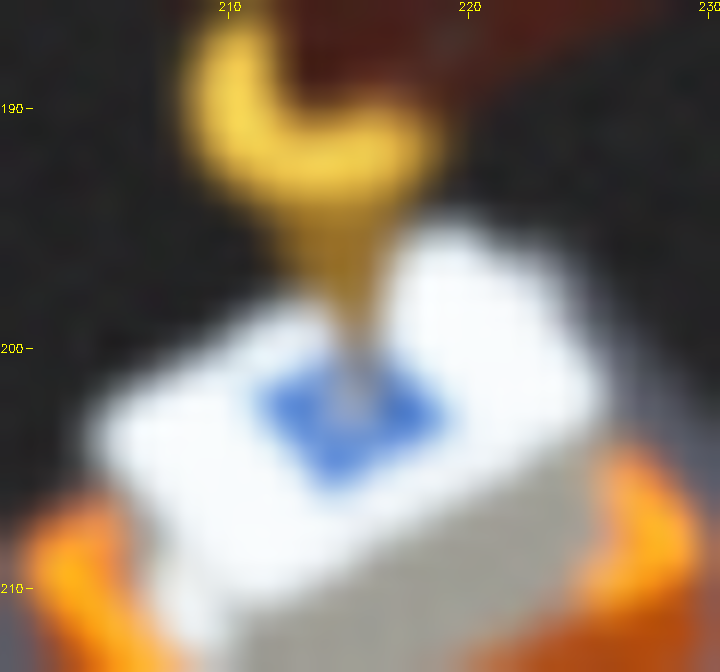

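View pics/p5.png

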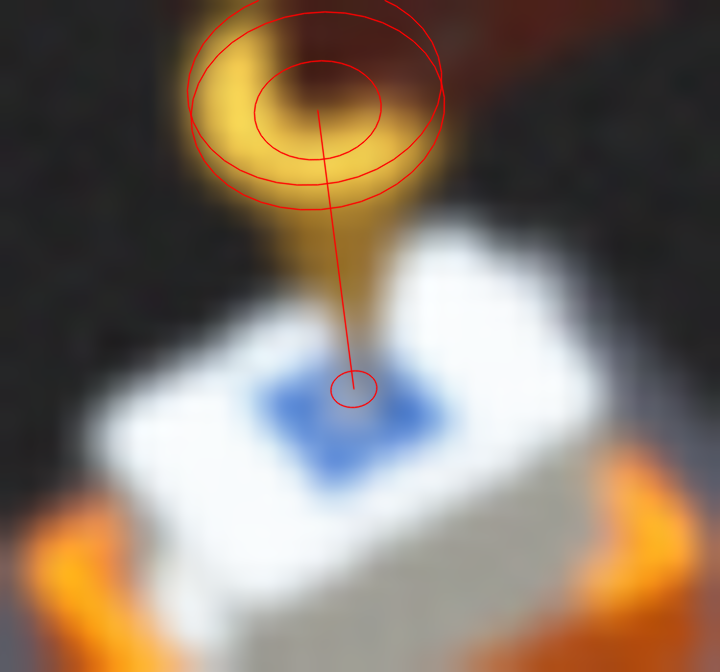

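Call:
send_rows(motion=[{"x":0,"y":0,"z":-4,"roll":0,"jaw":10},{"x":0,"y":0,"z":0,"roll":0,"jaw":10}])

```text
clock: 15.2
position: [592.0, -69.8, 165.3]
eef_rot: [-0.005, 0.989, -0.147, 0.004]
contact_force: [1.0, 0.4, -1.7]
width: 14.9
```

```bash
python3 st.py
```

```text
t 15.2 pos [592.  -69.8 165.3] xyaw -16.91 zaxis [ 0.009  0.009 -1.   ] F [ 1.   0.4 -1.7] w 14.9 qd 0.01 q [ 0.18  0.44 -0.2   1.82  0.1   0.88 -1.94]
```

Call:
send_rows(motion=[{"x":0.5,"y":-0.8,"z":-1,"roll":0,"jaw":10},{"x":0,"y":0,"z":-3,"roll":0,"jaw":10},{"x":0,"y":0,"z":0,"roll":0,"jaw":10}])

```text
clock: 15.45
position: [593.0, -70.4, 161.9]
eef_rot: [-0.005, 0.989, -0.147, 0.004]
contact_force: [-0.8, -0.1, 4.5]
width: 15.6
```

```bash
python3 st.py
```

```text
t 15.45 pos [593.  -70.4 161.9] xyaw -16.91 zaxis [ 0.01   0.009 -1.   ] F [-0.8 -0.1  4.5] w 15.6 qd 0.02 q [ 0.18  0.44 -0.2   1.82  0.1   0.88 -1.94]
```

Tip in contact (about 6 N) on the cross; pressing on.

Call:
send_rows(motion=[{"x":0,"y":0,"z":-3,"roll":0,"jaw":10},{"x":0,"y":0,"z":0,"roll":0,"jaw":10}])

```text
clock: 15.62
position: [593.0, -70.5, 160.0]
eef_rot: [-0.005, 0.989, -0.147, 0.004]
contact_force: [-1.9, 0.5, 6.8]
width: 15.4
```

```bash
python3 st.py
```

```text
t 15.62 pos [593.  -70.5 160. ] xyaw -16.92 zaxis [ 0.01   0.009 -1.   ] F [-1.9  0.5  6.8] w 15.4 qd 0.03 q [ 0.18  0.45 -0.2   1.82  0.1   0.87 -1.94]
```

Call:
send_rows(motion=[{"x":0,"y":0,"z":-4,"roll":0,"jaw":10},{"x":0,"y":0,"z":-1.5,"roll":0,"jaw":10}])

```text
clock: 15.78
position: [593.2, -70.4, 156.7]
eef_rot: [-0.005, 0.989, -0.147, 0.004]
contact_force: [-3.1, 0.6, 11.1]
width: 15.3
```

```bash
python3 st.py
```

```text
t 15.78 pos [593.2 -70.4 156.7] xyaw -16.94 zaxis [ 0.01   0.009 -1.   ] F [-3.1  0.6 11.1] w 15.3 qd 0.0 q [ 0.17  0.45 -0.2   1.82  0.1   0.87 -1.94]
```

Call:
send_rows(motion=[{"x":-0.5,"y":0,"z":-3,"roll":0,"jaw":10},{"x":0,"y":0,"z":0,"roll":0,"jaw":10}])

```text
clock: 15.95
position: [593.0, -70.4, 155.7]
eef_rot: [-0.005, 0.989, -0.147, 0.005]
contact_force: [-1.8, 0.3, 4.1]
width: 15.4
```

```bash
python3 st.py
```

```text
t 15.95 pos [593.  -70.4 155.7] xyaw -16.95 zaxis [ 0.011  0.008 -1.   ] F [-1.8  0.3  4.1] w 15.4 qd 0.03 q [ 0.17  0.45 -0.2   1.83  0.1   0.86 -1.94]
```

Snap: force fell from 11 to 4 N. A little further for certainty.

Call:
send_rows(motion=[{"x":0,"y":0,"z":-2.5,"roll":0,"jaw":10},{"x":0,"y":0,"z":0,"roll":0,"jaw":10},{"x":0,"y":0,"z":0,"roll":0,"jaw":10}])

```text
clock: 16.2
position: [593.1, -70.4, 155.4]
eef_rot: [-0.005, 0.989, -0.147, 0.005]
contact_force: [-2.5, -0.3, 5.1]
width: 15.2
```

```bash
python3 st.py
```

```text
t 16.2 pos [593.1 -70.4 155.4] xyaw -16.97 zaxis [ 0.011  0.008 -1.   ] F [-2.5 -0.3  5.1] w 15.2 qd 0.01 q [ 0.17  0.45 -0.2   1.83  0.1   0.86 -1.94]
```

Call:
send_rows(motion=[{"x":0,"y":0,"z":-4,"roll":0,"jaw":10},{"x":0,"y":0,"z":0,"roll":0,"jaw":10}])

```text
clock: 16.37
position: [593.1, -70.3, 153.1]
eef_rot: [-0.005, 0.989, -0.148, 0.005]
contact_force: [-3.4, 0.5, 8.0]
width: 15.4
```

```bash
python3 st.py
```

```text
t 16.37 pos [593.1 -70.3 153.1] xyaw -16.98 zaxis [ 0.012  0.008 -1.   ] F [-3.4  0.5  8. ] w 15.4 qd 0.04 q [ 0.17  0.45 -0.2   1.83  0.11  0.86 -1.94]
```

Call:
send_rows(motion=[{"x":0,"y":0,"z":6,"roll":0,"jaw":10},{"x":0,"y":0,"z":10,"roll":0,"jaw":10},{"x":0,"y":0,"z":20,"roll":0,"jaw":10},{"x":0,"y":0,"z":20,"roll":0,"jaw":10},{"x":0,"y":0,"z":0,"roll":0,"jaw":10}])

```text
clock: 16.78
position: [593.2, -70.5, 212.2]
eef_rot: [-0.005, 0.989, -0.148, 0.005]
contact_force: [1.4, -0.1, 0.1]
width: 15.5
```

```bash
python3 st.py; python3 - <<'E'
from pov import *
s=snap("scene",15)
P=bot.sense()["position"];t=P+[0.2,-.4,-98.3]
crop(s,(216,194),40,36,18,"pics/q1.png")
overlay(s,"scene",punchsegs(t),(216,194),40,36,18,"pics/q2.png")
E
```

```text
t 16.78 pos [593.2 -70.5 212.2] xyaw -16.98 zaxis [ 0.012  0.008 -1.   ] F [ 1.4 -0.1  0.1] w 15.5 qd 0.04 q [ 0.18  0.39 -0.21  1.78  0.09  0.97 -1.93]
```

View pics/q2.png

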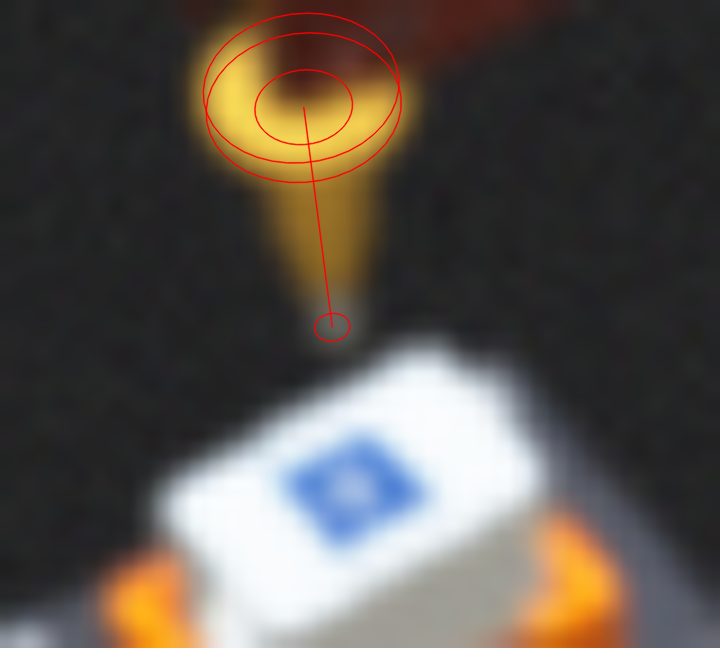

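Call:
send_rows(motion=[{"x":-17,"y":-34,"z":1,"roll":0,"jaw":10},{"x":-17,"y":-34,"z":1,"roll":0,"jaw":10},{"x":-17,"y":-34,"z":1,"roll":0,"jaw":10},{"x":-17,"y":-34,"z":1,"roll":0,"jaw":10},{"x":-17,"y":-34,"z":1,"roll":0,"jaw":10},{"x":-16,"y":-34,"z":0,"roll":0,"jaw":10},{"x":-13,"y":-26,"z":0,"roll":0,"jaw":10},{"x":-5,"y":-10,"z":0,"roll":0,"jaw":10},{"x":0,"y":0,"z":0,"roll":0,"jaw":10}])

```text
clock: 17.58
position: [461.3, -315.0, 204.9]
eef_rot: [-0.007, 0.99, -0.144, -0.001]
contact_force: [0.9, -0.7, -1.5]
width: 15.1
```

```bash
python3 st.py
```

```text
t 17.58 pos [ 461.3 -315.   204.9] xyaw -16.58 zaxis [ 0.     0.014 -1.   ] F [ 0.9 -0.7 -1.5] w 15.1 qd 0.03 q [ 0.59  0.34 -0.11  1.87  0.03  0.95 -1.4 ]
```

Call:
send_rows(motion=[{"x":11,"y":-0.5,"z":0,"roll":0,"jaw":10},{"x":0,"y":0,"z":-12,"roll":0,"jaw":10},{"x":0,"y":0,"z":-10,"roll":0,"jaw":10},{"x":0,"y":0,"z":0,"roll":0,"jaw":10}])

```text
clock: 17.92
position: [474.4, -311.9, 178.3]
eef_rot: [-0.008, 0.99, -0.143, -0.002]
contact_force: [-0.2, 0.6, -1.6]
width: 15.5
```

```bash
python3 st.py
```

```text
t 17.92 pos [ 474.4 -311.9  178.3] xyaw -16.42 zaxis [-0.001  0.017 -1.   ] F [-0.2  0.6 -1.6] w 15.5 qd 0.01 q [ 0.57  0.38 -0.12  1.87  0.04  0.9  -1.42]
```

Call:
send_rows(motion=[{"x":-1.5,"y":-4,"z":0,"roll":0,"jaw":10},{"x":0,"y":0,"z":0,"roll":0,"jaw":10},{"x":0,"y":0,"z":0,"roll":0,"jaw":10}])

```text
clock: 18.17
position: [474.1, -312.2, 176.1]
eef_rot: [-0.009, 0.99, -0.14, -0.003]
contact_force: [-0.0, 0.1, -2.0]
width: 15.4
```

```bash
python3 st.py; python3 - <<'E'
from pov import *
s=snap("scene",16)
P=bot.sense()["position"];t=P+[-.7,.3,-98.3]
S=punchsegs(t)
th=np.linspace(0,2*np.pi,40);S.append((np.c_[472.2+11*np.cos(th),-315.2+11*np.sin(th),72+0*th],(0,255,0)))
overlay(s,"scene",S,(186,140),44,40,15,"pics/r1.png")
E
```

```text
t 18.17 pos [ 474.1 -312.2  176.1] xyaw -16.05 zaxis [-0.004  0.02  -1.   ] F [-0.   0.1 -2. ] w 15.4 qd 0.01 q [ 0.58  0.39 -0.12  1.87  0.04  0.9  -1.41]
```

View pics/r1.png

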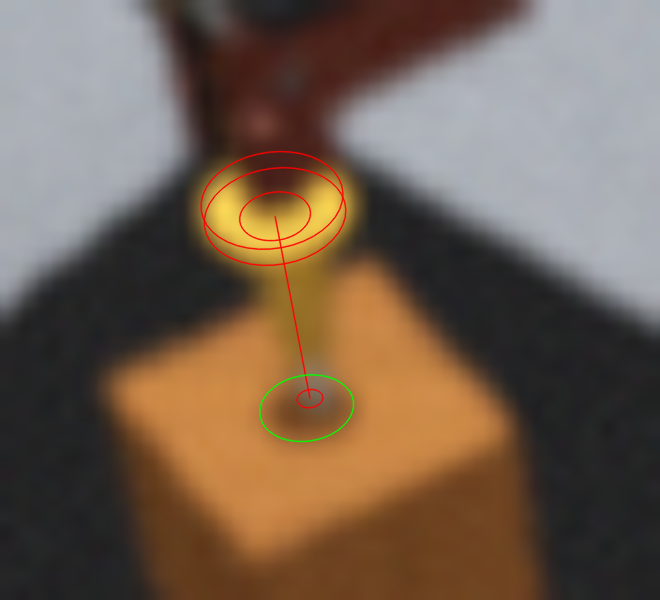

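Call:
send_rows(motion=[{"x":-2,"y":-4,"z":1,"roll":-0.5,"jaw":10},{"x":0,"y":-1,"z":1,"roll":0,"jaw":10},{"x":0,"y":0,"z":0,"roll":0,"jaw":10}])

```text
clock: 18.47
position: [472.3, -317.8, 179.3]
eef_rot: [-0.009, 0.989, -0.144, -0.002]
contact_force: [-0.0, -0.8, -1.2]
width: 15.6
```

```bash
python3 st.py
```

```text
t 18.47 pos [ 472.3 -317.8  179.3] xyaw -16.59 zaxis [-0.002  0.019 -1.   ] F [-0.  -0.8 -1.2] w 15.6 qd 0.01 q [ 0.58  0.39 -0.12  1.86  0.04  0.91 -1.41]
```

Call:
send_rows(motion=[{"x":0.5,"y":1.5,"z":-4,"roll":0,"jaw":10},{"x":0,"y":0,"z":-4,"roll":0,"jaw":10},{"x":0,"y":0,"z":0,"roll":0,"jaw":10}])

```text
clock: 18.72
position: [473.0, -316.9, 171.5]
eef_rot: [-0.009, 0.989, -0.145, -0.002]
contact_force: [0.7, -1.1, -1.6]
width: 15.1
```

```bash
python3 st.py
```

```text
t 18.72 pos [ 473.  -316.9  171.5] xyaw -16.66 zaxis [-0.001  0.018 -1.   ] F [ 0.7 -1.1 -1.6] w 15.1 qd 0.01 q [ 0.58  0.39 -0.12  1.87  0.04  0.89 -1.41]
```

Call:
send_rows(motion=[{"x":0,"y":1,"z":-8,"roll":0,"jaw":10},{"x":0,"y":0,"z":-8,"roll":0,"jaw":10},{"x":0,"y":0,"z":0,"roll":0,"jaw":10}])

```text
clock: 18.97
position: [472.9, -315.6, 153.8]
eef_rot: [-0.009, 0.989, -0.145, -0.001]
contact_force: [-0.3, 0.7, -1.7]
width: 15.2
```

```bash
python3 st.py
```

```text
t 18.97 pos [ 472.9 -315.6  153.8] xyaw -16.65 zaxis [-0.     0.018 -1.   ] F [-0.3  0.7 -1.7] w 15.2 qd 0.01 q [ 0.58  0.42 -0.11  1.88  0.04  0.85 -1.42]
```

Call:
send_rows(motion=[{"x":0,"y":0,"z":-8,"roll":0,"jaw":10},{"x":0,"y":0,"z":-8,"roll":0,"jaw":10},{"x":0,"y":0,"z":0,"roll":0,"jaw":10}])

```text
clock: 19.22
position: [472.5, -315.2, 135.3]
eef_rot: [-0.009, 0.989, -0.145, -0.002]
contact_force: [-0.6, 0.7, -2.7]
width: 15.3
```

```bash
python3 st.py
```

```text
t 19.22 pos [ 472.5 -315.2  135.3] xyaw -16.63 zaxis [-0.002  0.018 -1.   ] F [-0.6  0.7 -2.7] w 15.3 qd 0.01 q [ 0.58  0.44 -0.11  1.9   0.05  0.82 -1.42]
```

Call:
send_rows(motion=[{"x":0,"y":0,"z":-8,"roll":0,"jaw":10},{"x":0,"y":0,"z":-7,"roll":0,"jaw":10},{"x":0,"y":0,"z":0,"roll":0,"jaw":10}])

```text
clock: 19.47
position: [472.4, -315.2, 118.2]
eef_rot: [-0.009, 0.989, -0.145, -0.002]
contact_force: [-0.7, -0.5, -1.8]
width: 15.2
```

```bash
python3 st.py
```

```text
t 19.47 pos [ 472.4 -315.2  118.2] xyaw -16.63 zaxis [-0.002  0.019 -1.   ] F [-0.7 -0.5 -1.8] w 15.2 qd 0.01 q [ 0.58  0.46 -0.11  1.91  0.05  0.78 -1.42]
```

Call:
send_rows(motion=[{"x":0,"y":0,"z":-4,"roll":0,"jaw":10},{"x":0,"y":0,"z":-2,"roll":0,"jaw":10},{"x":0,"y":0,"z":0,"roll":0,"jaw":10}])

```text
clock: 19.72
position: [472.4, -315.2, 111.9]
eef_rot: [-0.009, 0.989, -0.145, -0.003]
contact_force: [-1.6, 0.3, 3.5]
width: 15.3
```

```bash
python3 st.py
```

```text
t 19.72 pos [ 472.4 -315.2  111.9] xyaw -16.64 zaxis [-0.003  0.019 -1.   ] F [-1.6  0.3  3.5] w 15.3 qd -0.0 q [ 0.57  0.47 -0.11  1.91  0.05  0.77 -1.42]
```

Call:
send_rows(motion=[{"x":0,"y":0,"z":-0.5,"roll":0,"jaw":10},{"x":0,"y":0,"z":0,"roll":0,"jaw":22},{"x":0,"y":0,"z":0,"roll":0,"jaw":45},{"x":0,"y":0,"z":0,"roll":0,"jaw":50},{"x":0,"y":0,"z":0,"roll":0,"jaw":50}])

```text
clock: 20.13
position: [473.8, -315.9, 112.9]
eef_rot: [-0.008, 0.989, -0.145, -0.001]
contact_force: [-0.2, 0.1, -0.4]
width: 38.5
```

```bash
python3 st.py
```

```text
t 20.13 pos [ 473.8 -315.9  112.9] xyaw -16.64 zaxis [ 0.001  0.017 -1.   ] F [-0.2  0.1 -0.4] w 38.5 qd -0.0 q [ 0.57  0.47 -0.11  1.91  0.05  0.77 -1.42]
```

Call:
send_rows(motion=[{"x":0,"y":0,"z":10,"roll":0,"jaw":50},{"x":0,"y":0,"z":25,"roll":0,"jaw":50},{"x":0,"y":0,"z":35,"roll":0,"jaw":50},{"x":0,"y":0,"z":35,"roll":0,"jaw":50},{"x":0,"y":-35,"z":15,"roll":0,"jaw":50},{"x":-5,"y":-40,"z":0,"roll":0,"jaw":50},{"x":-10,"y":-38,"z":0,"roll":0,"jaw":50},{"x":-10,"y":-38,"z":0,"roll":0,"jaw":50},{"x":-10,"y":-38,"z":0,"roll":0,"jaw":50},{"x":0,"y":0,"z":0,"roll":0,"jaw":50}])

```text
clock: 20.97
position: [437.9, -508.6, 248.8]
eef_rot: [-0.006, 0.99, -0.139, 0.002]
contact_force: [-0.8, -0.1, 0.1]
width: 49.9
```

```bash
python3 st.py; python3 - <<'E'
from pov import *
s=snap("scene",17);t=snap("top",17)
crop(s,(186,148),44,44,14,"pics/s1.png")
crop(t,(325,197),44,40,14,"pics/s2.png")
crop(s,(217,208),40,36,18,"pics/s3.png")
cv2.imwrite("pics/s4.png",cv2.resize(s[:,:,::-1],None,fx=1.5,fy=1.5))
E
```

```text
t 20.97 pos [ 437.9 -508.6  248.8] xyaw -15.97 zaxis [ 0.007  0.012 -1.   ] F [-0.8 -0.1  0.1] w 49.9 qd 0.04 q [ 0.8   0.47 -0.04  1.55  0.01  1.12 -1.09]
```

View pics/s1.png

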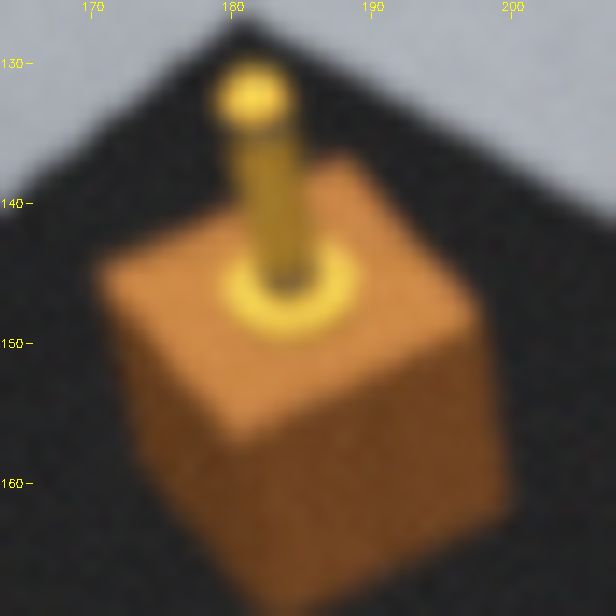

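View pics/s2.png

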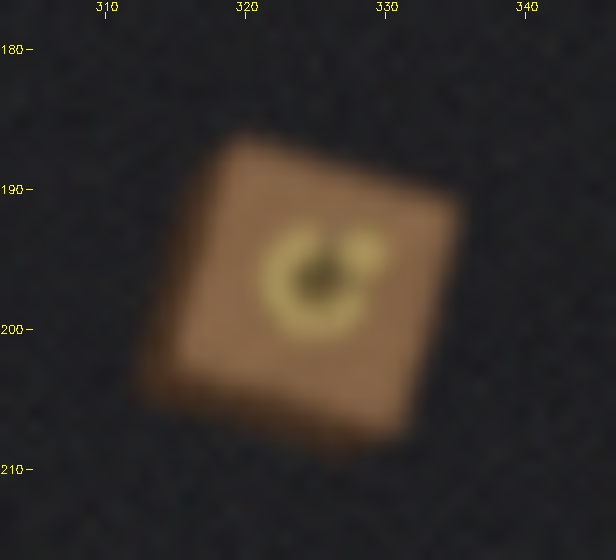

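View pics/s3.png

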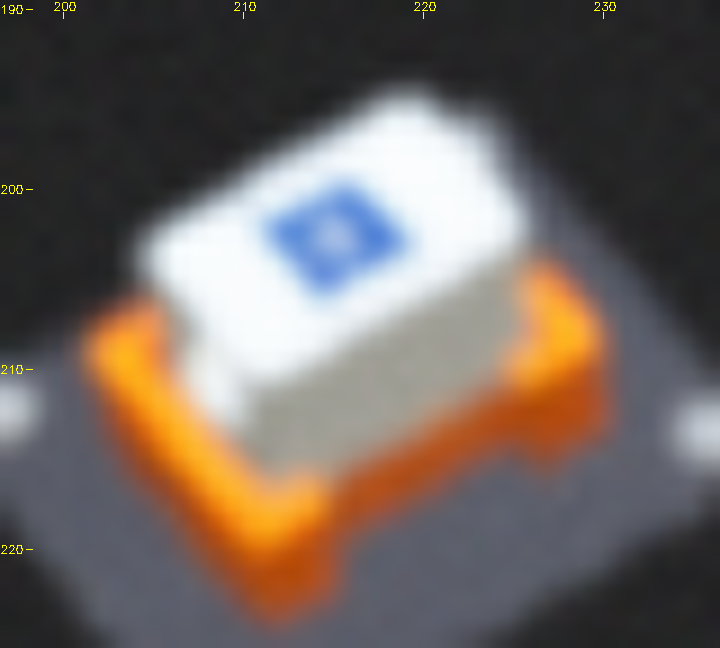

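View pics/s4.png

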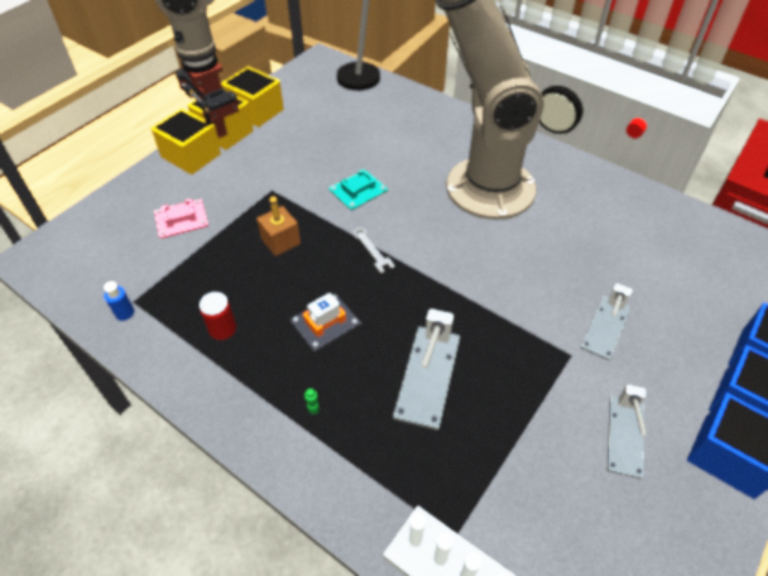

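The last pictures show the punch upright in the holder with its flange on the wood (top at 181.5,132.5, as at the start). The block lies level in the orange nest with the patch up at (215,203). Can, injector and spanner have not moved, and the robot is clear of everything.

```bash
python3 -c "
from rig import bot
print(bot.job_done())"
```

```text
the job is handed in; nothing more can be done
None
```

The job is done and handed in at about 21 s on the clock. No check at the end failed.

- **Block:** I slid it up and off the rod, then turned it level against the nest seat by lowering it in a light grip, and let go. Both cameras put the white cross at 65.9 mm (66 mm is fully home). The last picture shows the block level in the orange nest with the blue patch up.
- **Levelling:** The block slipped a few millimetres up in the jaws before it came level. The seat pressed up with a peak of about 11 N.
- **Punching:** I pressed the tip down within about 1 mm of the cross, estimated from the tool pose and the cameras. The force rose to about 11 N, fell to 4 N at the snap, then rose again to 8 N at about 11 mm of travel. The tip sprang back out when lifted, and the block had not moved.
- **Punch return:** I set it back at the height it was taken from, with the flange carrying load before I let go. In the last picture it stands upright on its flange as at the start.
- **Bystanders:** The oil can, injector and spanner look unmoved, and the robot stands clear of everything.

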